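Clamp a bush in the vee block with the one-hand bar clamp

TASK

Stand the lone bush from the front of the desk upright in the vee of the small steel vee block. Lay the bar clamp flat on the desk with its open jaws round the two (the jaw beside the grip facing the bush, the jaw on the end of the bar behind the block) and let go of it; then squeeze its trigger again and again until the bush is gripped firmly in the vee. In the end let go of everything, and leave the hex key, the brass rod and the plug gauge where they are.

Things in the scene. Friction and masses are not known exactly. Their poses are not given: they have to be found in the camera images.
- bush: Turned steel bush, 36 mm diameter, 36 mm tall, 74 g, standing upright and alone on the front strip of the desk; origin at the centre of its underside. Its sides are gripped 36 mm wide. It looks like the bushes in the tray on the left, which are left alone.
- vee_block: Loose plain steel vee block, 44 (x) x 29 (y) x 30 mm tall, about 0.3 kg, on the left of the desk between machine and bush tray; origin at the centre of its underside, z up. An upright 120 degree vee, 7 mm deep, 24 mm wide, is cut in its -y face (y = -14.5 mm); the back is flat at y = +14.5 mm. It slides if pushed.
- vee_seat (a point): Point on the desk level, fixed to the vee block at its (0, -28.3, 0) mm: where the centre of the bush's underside is when the bush touches both faces of the vee. The bush may be stood up to 10 mm short of it (further to -y); the clamp then draws it home.
- vee_back (a point): Centre of the vee block's flat back face, 14 mm above the desk, at its (0, 14.5, 14) mm.
- clamp: Loose one-hand bar clamp lying flat on the right of the desk, 0.4 kg, 27 mm high. Origin under the bar's middle line in the housing, desk level; z up. Steel bar along its y, 14 mm wide, 10-18 mm above the desk. Jaws reach to x = 76 mm, grip and trigger to x = -80 mm. Grey housing x -16..16, y -34..22; near jaw (part of it) y 6..22; grip x -80..-16, y -30..-16 mm. Whole clamp y -64..132 mm.
- near_pad (a point): Centre of the near jaw's pad face, at the clamp's (62, 22, 14) mm; the pad faces the clamp's +y and is 28 mm wide in x (48 to 76) and 22 mm tall. It shall press on the bush.
- far_pad (a point): Centre of the pad face of the far jaw, on the bar's end, at the clamp's (62, 112 - slide, 14) mm; it faces the clamp's -y, 28 mm wide; the jaw is 20 mm thick behind it. It shall press on the back of the vee block. Jaw opening = 90 mm - slide; bush seated in the vee and block together measure 61 mm.
- bar_hold (a point): Point on the bare bar between the jaws, near the clamp's balance, 14 mm above the desk, at the clamp's (0, 48 - slide, 14) mm: grip the bar here across its 14 mm width (along the clamp's x). When the clamp lies centred on the block there are 33 mm free between the bar and the block.
- squeeze (a point): Middle between grip and trigger, at the clamp's (-54, -7, 14) mm. A gripper pointing down and closing along the clamp's y here spans the back of the grip (y = -30) and the front of the trigger (y = +16): 46 mm, about 32 mm when squeezed. Squeeze with 22 to 25 N (bar moves from 11 N; under 17 N it is not firm); open to 65 mm between squeezes, since the clamp shifts as the fingers close.
- clamp_trigger (a joint): Trigger angle in rad: 0 out (its spring returns it), 0.36 fully squeezed. Hinged at the clamp's (-14, 4) mm, lever 59 mm long towards -x, leaning 0.18 rad away from the grip when out.
- clamp_bar (a joint): How far the bar is drawn in through the housing, m: 0 = jaws 90 mm open, grows as they close. Each full squeeze, with the trigger let fully out between, draws it about 5 mm (the first 1 to 7 mm); 15 N of friction holds it in place. When the jaws have met the work a further squeeze moves it less than 1 mm, though the springy trigger may still come in: then the grip is firm.
- hex_key: Bystander: small dark L-shaped hex key 28 x 78 x 6 mm lying near the front of the desk; origin at the centre of its underside.
- brass_drift: Bystander: hexagonal brass rod 135 mm long, 14 mm thick, lying near the front edge; origin at the centre of its underside.
- plug_gauge: Bystander: steel double-ended plug gauge 118 mm long, 33 mm thick at the ends, lying beyond the clamp, beside the machine; origin at the centre of its underside.
There are look-alikes about, which are no part of the job. What is shaped like the vee_block but turquoise is not meant.

How it is judged:
By the outcome, as a careful person would: the job done as asked, in the order asked, and still so for the second after the job is handed in, with the robot touching nothing.
It also fails if it takes over 72 s, if anything falls off the work surface, if the arm or the gripper's body presses on something with over 40 N, if the wrist force passes 120 N, or if a joint passes its speed limit or range.

ROBOT

A 6-joint arm with a two-finger parallel gripper is mounted at the origin on a cart in front of the work surface, level with it; the furniture and walls round the work are solid. World frame = base frame: x ahead of the robot, y to its left, z up, the work surface at z = 0. Lengths are in m, angles in rad, forces in N, time in s.
With the tool pointing down it reaches from about 0.3 to 0.875 m from the base axis. Payload 6.4 kg.
Tool frame: the origin (TCP) lies midway between the tips of the shut fingers; the grasp point (between the pads) lies 19 mm behind it; x points along the fingers, y is the direction in which the jaws open and shut, and the axes are right-handed (so a half turn about x gives the same grasp; the last joint's range is limited). The gripper opens to 85 mm and grips with 20 to 120 N. Pads are 22 mm wide; open, the fingers measure 114 mm over their backs; the gripper's body (76 mm by 85 mm) begins 54 mm behind the grasp point. The pads swing forward as they close: fully open they stand 13 mm farther back than shut.
Start: joints at [-1.406, 0.181, 1.607, -0, 1.354, -0.206], TCP at [0.208, -0.536, 0.231] pointing down, gripper open.
Joint ranges: [-2.99, 2.99], [-0.89, 2.07], [0.3, 2.58], [-1.14, 4.28], [0, 2.63], [-3.12, 3.12]. Speed limits (rad/s): [2.57, 2.57, 3.01, 3.14, 3.14, 3.14].

INTERFACE

Orientations are given as a unit quaternion [w, x, y, z].
In Python, from bench import ctrl gives the robot as it stands.
- The arm moves only by the tool servo_tool, never from a script. Its argument "targets" is a list of rows, each a list of 7 numbers: the turn, a rotation vector about the tool's x, y, z in rad, then the shift along the tool's x, y, z in mm, then the opening, from -1 (shut) to 1 (fully open). A call has exactly 8 rows; each row is the pose to reach, as a shift and turn from the pose measured when the call began, along the tool's axes at that moment; what a row does not reach only later rows make up. A row lasts 1/8 s, in which the tool goes at most 62.5 mm and 10.7 degrees, less where a joint would pass 70% of its speed; a pose out of reach is approached as far as the arm can. A call with a gripper value outside its range is refused whole. The fingers move at their own pace and stop on an object; the grip force is fixed at half the most. Time passes only in rows, so rows that repeat a pose let the fingers close, or fill a call up. It gives the time, the measured TCP pose, the force and the opening at its end, in the units of the state.
- ctrl.get_obs(): the state, without advancing time (a new reading comes with each control period).
- ctrl.camera(name): name is "side" or "top" or "wrist"; returns a dict with "pixels" (400x640x3 uint8, blue, green, red), "intrinsics" (3x3 intrinsics, pixels), "R" (3x3) and "t" (3): a world point X has camera coordinates R X + t; the wrist camera has in their place "tool_from_camera" (4x4, takes a point from camera to tool coordinates, whose origin is the TCP and whose axes are the tool frame's). Camera axes: x right, y down, z forward; pixel columns grow to the right and rows downward; lengths in m; the calibration is good to about 2 mm. A picture is of the moment at which its call begins: read the wrist's pose just before it. There is no depth.
- ctrl.hand_in(): hands the job in, once; it reports no verdict.
The state is a dict: "time_s": time; "q": joint angles; "dq": joint speeds; "joint_efforts": joint torques, N m; "eef_pos": TCP position; "eef_rot": TCP orientation; "wrist_force": force on the tool from outside, world axes, zero at the start; "torque": the same for the moment, N m; "opening": opening from 0.0 (shut) to 1.0 (fully open).
Only numpy, scipy, OpenCV 4.12 (cv2) and the standard library are available. Lean on these libraries where they do the work, as an engineer would, in place of code of your own. Each camera call takes 0.05 s, during which the arm holds its last target.

## Working session

There is one attempt and no reset: what is moved stays moved. The work goes in short steps, Python scripts to look and compute and a tool call to move; the robot and the scene stay as the last step left them, time stands still between calls to the robot, and variables do not carry over. Pictures are saved under pics/ and viewed, and the job is handed in when it is done.

Besides the shell and the picture viewer there is one more tool, called after ">>>" in YAML: its name, and indented under it one key for each argument. servo_tool: Moves the arm, as the interface text tells. Its arguments: {"type":"object","properties":{"targets":{"type":"array","items":{"type":"array","items":{"type":"number"}}}},"required":["targets"]}

```bash
ls; mkdir -p pics; python3 - <<'E'
from bench import ctrl
import cv2
o=ctrl.get_obs(); print(o)
for n in ["top","side","wrist"]:
    c=ctrl.camera(n); cv2.imwrite(f"pics/{n}0.png",c["pixels"])
    print(n,c["intrinsics"],c.get("R"),c.get("t"),c.get("tool_from_camera"))
E
```

```text
pics
{'time_s': 0.0, 'q': array([-1.40628318e+00,  1.81552605e-01,  1.60801947e+00,  1.04022280e-05,
        1.35380905e+00, -2.06331777e-01]), 'dq': array([ 0.00097331,  0.00043485, -0.00046995,  0.00037888,  0.00084445,
       -0.00173104]), 'joint_efforts': array([-5.03292904e-05, -4.44873762e+01, -3.51337194e+01, -3.52504621e-04,
        9.30717972e-03,  1.54632914e-05]), 'eef_pos': array([ 0.20829018, -0.53534554,  0.23037212]), 'eef_rot': array([ 0.12973052,  0.69500256,  0.13099473, -0.69496893]), 'wrist_force': array([0.29431224, 0.96337659, 0.05320388]), 'torque': array([ 0.01121404, -0.00102553, -0.00110469]), 'opening': 0.9994347357451763}
top [[389.10259609   0.         325.72403391]
 [  0.         389.10259609 201.63602026]
 [  0.           0.           1.        ]] [[-0.01239281 -0.99971114  0.02059272]
 [-0.99099196  0.00953312 -0.13358164]
 [ 0.13334674 -0.02206267 -0.99082384]] [-4.13410969e-04  5.59723383e-01  1.18093197e+00] None
side [[418.22336036   0.         314.04959639]
 [  0.         418.22336036 198.4018326 ]
 [  0.           0.           1.        ]] [[-0.93352593 -0.35818009 -0.01537424]
 [-0.18128116  0.5086022  -0.84170122]
 [ 0.30929999 -0.78296285 -0.53972464]] [0.52368512 0.11846226 0.90784604] None
wrist [[276.5597056    0.         314.41438056]
 [  0.         276.5597056  199.18096454]
 [  0.           0.           1.        ]] None None [[ 1.34639112e-03 -2.71266046e-01  9.62503465e-01 -1.41830200e-01]
 [ 9.99998921e-01  9.30245584e-04 -1.13666669e-03 -6.94378555e-04]
 [-5.87025518e-04  9.62503957e-01  2.71267006e-01 -6.81722097e-02]
 [ 0.00000000e+00  0.00000000e+00  0.00000000e+00  1.00000000e+00]]
```

View pics/top0.png

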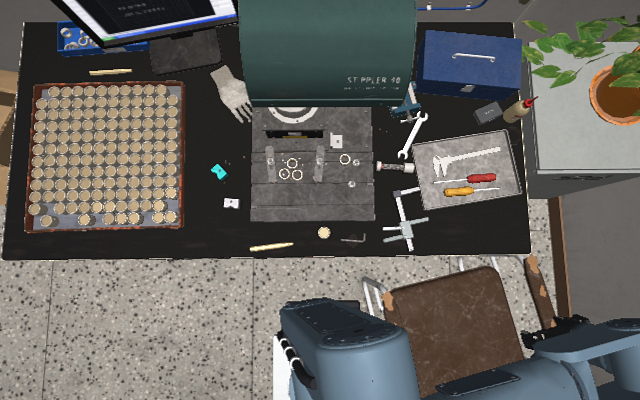

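View pics/side0.png

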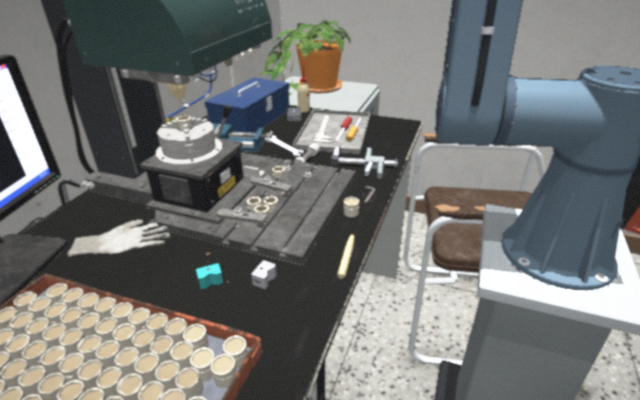

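View pics/wrist0.png

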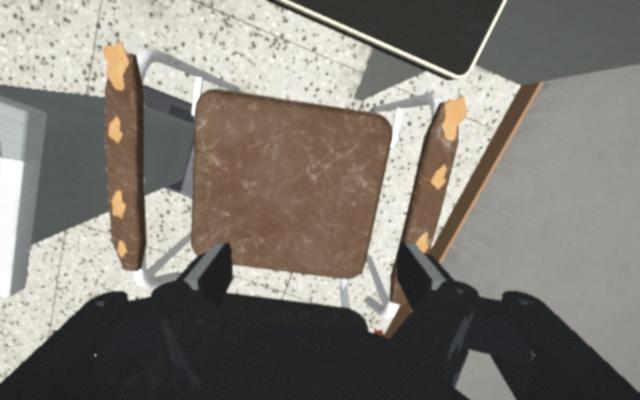

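```bash
cat > h.py <<'E'
import numpy as np, cv2
from bench import ctrl
from scipy.spatial.transform import Rotation as Rot
def obs():
    o=ctrl.get_obs(); return o
def Rq(q): return Rot.from_quat([q[1],q[2],q[3],q[0]]).as_matrix()
def cam(n):
    o=ctrl.get_obs(); c=ctrl.camera(n)
    K=c["intrinsics"]
    if n=="wrist":
        T=c["tool_from_camera"]; Rt=Rq(o["eef_rot"])
        Rwc=Rt@T[:3,:3]; p=Rt@T[:3,3]+o["eef_pos"]
        R=Rwc.T; t=-R@p
    else: R,t=c["R"],c["t"]
    return c["pixels"],K,R,t
def px2w(u,v,z,K,R,t):
    d=R.T@np.linalg.solve(K,[u,v,1.0]); o=-R.T@t
    return o+d*(z-o[2])/d[2]
def w2px(X,K,R,t):
    c=K@(R@np.asarray(X,float)+t); return c[:2]/c[2]
def crop(img,x0,y0,w,h,s,name):
    cv2.imwrite(name,cv2.resize(img[y0:y0+h,x0:x0+w],None,fx=s,fy=s,interpolation=cv2.INTER_CUBIC))
def save(n,**k): np.savez(f"{n}.npz",**k)
E
python3 - <<'E'
from h import *
i,K,R,t=cam("top"); save("top0",K=K,R=R,t=t)
crop(i,205,150,60,70,8,"pics/t_vee.png"); crop(i,380,180,60,75,8,"pics/t_clamp.png"); crop(i,240,215,140,45,5,"pics/t_front.png")
for n,u,v,z in [("bush",324,232,.03),("vee",231,203,.03),("clamp",405,215,.014)]: print(n,px2w(u,v,z,K,R,t))
E
```

```text
bush [ 4.65228032e-01 -1.85512262e-04  3.00000000e-02]
vee [0.55924574 0.2902058  0.03      ]
clamp [ 0.51738923 -0.25961299  0.014     ]
```

View pics/t_vee.png

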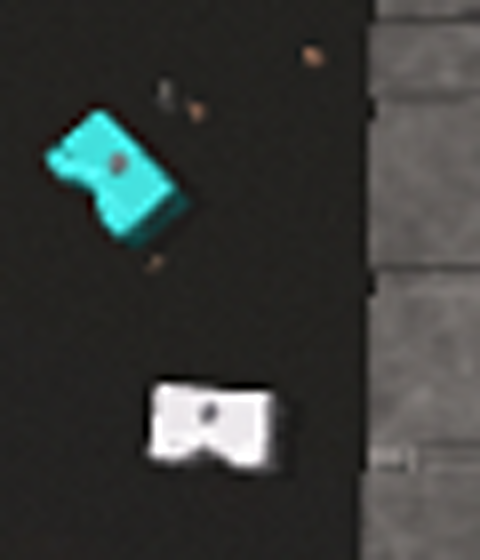

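View pics/t_clamp.png

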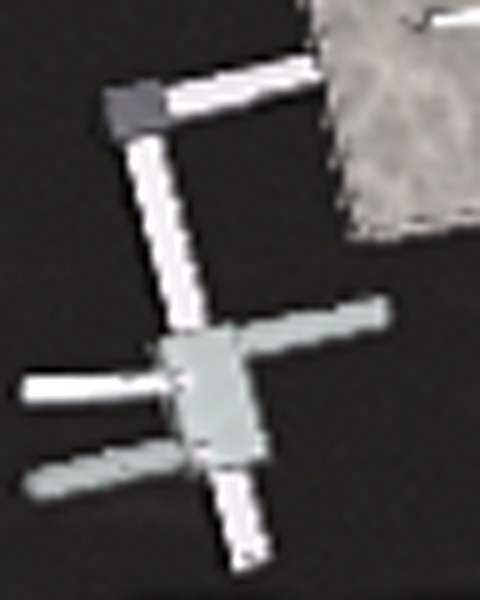

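View pics/t_front.png

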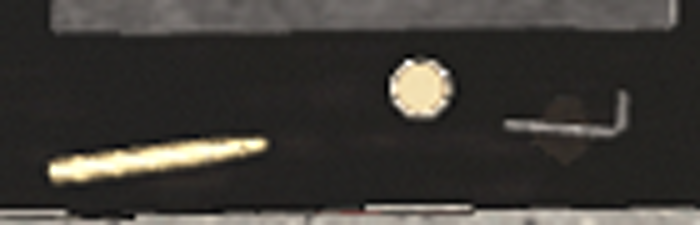

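```bash
cat >> h.py <<'E'
def Rdown(yaw):
    # tool x down, tool y at angle 'yaw' (world) ; yaw=pi/2 -> tool y=+world y, tool z=+world x
    y=np.array([np.cos(yaw),np.sin(yaw),0]); x=np.array([0,0,-1.0]); z=np.cross(x,y)
    return np.stack([x,y,z],1)
def plan(p,yawdeg,o=None):
    o=o or ctrl.get_obs(); R0=Rq(o["eef_rot"])
    rv=Rot.from_matrix(R0.T@Rdown(np.radians(yawdeg))).as_rotvec()
    d=R0.T@(np.asarray(p)-o["eef_pos"])*1000
    print("turn",rv.round(4),"shift",d.round(1),"| pos",o["eef_pos"].round(4),"opening",round(o["opening"],3),"F",o["wrist_force"].round(1),"t",round(o["time_s"],2))
    y=R0[:,1]; print("cur yaw",np.degrees(np.arctan2(y[1],y[0])).round(2),"xaxis",R0[:,0].round(4),"q",o["q"].round(3))
E
python3 - <<'E'
from h import *
d=np.load("top0.npz"); K,R,t=d["K"],d["R"],d["t"]
P=lambda u,v,z:px2w(u,v,z,K,R,t).round(4)
# bush: front crop (240,215,x5), circle top centre
print("bush",P(240+420/5,215+88/5,.036))
# vee (205,150,x8)
for n,u,v in [("BL",157,383),("BR",271,392),("FL",150,458),("FR",268,467),("vee",210,450)]: print(n,P(205+u/8,150+v/8,.03))
for n,u,v,z in [("farbar",145,140,.018),("nearbar",190,330,.018),("tail",250,565,.018),("jawend",390,312,.027),("jawroot",245,340,.027),("gripend",30,485,.027),("griproot",180,455,.027)]: print(n,P(380+u/8,180+v/8,z))
for n,u,v in [("trayBR",180,228),("trayBL",25,230),("deskL",20,258),("deskR",528,252)]: print(n,P(u,v,.0))
print("rod",P(240+50/5,215+170/5,.01),P(240+268/5,215+144/5,.01)); print("hex",P(240+505/5,215+125/5,.0),P(240+625/5,215+90/5,.0))
plan([.465-.0,0,.25],90)
E
```

```text
bush [ 4.63e-01 -1.00e-04  3.60e-02]
BL [0.5757 0.3104 0.03  ]
BR [0.5717 0.2659 0.03  ]
FL [0.5461 0.3125 0.03  ]
FR [0.5421 0.2665 0.03  ]
vee [0.549  0.2892 0.03  ]
farbar [ 0.5734 -0.2388  0.018 ]
nearbar [ 0.4971 -0.2539  0.018 ]
tail [ 0.4044 -0.274   0.018 ]
jawend [ 0.5027 -0.3315  0.027 ]
jawroot [ 0.4922 -0.2735  0.027 ]
gripend [ 0.4364 -0.1867  0.027 ]
griproot [ 0.4474 -0.2461  0.027 ]
trayBR [0.4847 0.4564 0.    ]
trayBL [0.4838 0.9404 0.    ]
deskL [0.3966 0.9479 0.    ]
deskR [ 0.3955 -0.6543  0.    ]
rod [0.4157 0.2324 0.01  ] [0.4303 0.0957 0.01  ]
hex [ 0.4408 -0.0546  0.    ] [ 0.4622 -0.1319  0.    ]
turn [-2.7708e+00 -1.5000e-03 -0.0000e+00] shift [ -18.7 -406.2 -433.3] | pos [ 0.2083 -0.5356  0.2307] opening 1.0 F [ 0.9  0.  -0.4] t 0.2
cur yaw -68.76 xaxis [-2.0e-04  1.1e-03 -1.0e+00] q [-1.406  0.181  1.608  0.     1.354 -0.206]
```

```bash
python3 - <<'E'
from h import *
plan([.463,0,.15],-95)
E
```

```text
turn [0.4581 0.     0.0011] shift [  81.3 -406.8 -431.4] | pos [ 0.2083 -0.5356  0.2307] opening 1.0 F [ 0.9  0.  -0.4] t 0.2
cur yaw -68.76 xaxis [-2.0e-04  1.1e-03 -1.0e+00] q [-1.406  0.181  1.608  0.     1.354 -0.206]
```

>>> servo_tool:
  targets:
    - [0.03,0,0,4,-20,-22,1]
    - [0.09,0,0,10,-60,-64,1]
    - [0.14,0,0,20,-102,-108,1]
    - [0.2,0,0,25,-144,-153,1]
    - [0.25,0,0,30,-186,-197,1]
    - [0.3,0,0,40,-228,-241,1]
    - [0.35,0,0,50,-270,-285,1]
    - [0.4,0,0,60,-312,-330,1]

```text
time_s: 1.2
eef_pos: [0.4034, -0.1234, 0.1711]
eef_rot: [-0.011, 0.707, -0.011, -0.707]
wrist_force: [1.5, -0.2, -0.5]
opening: 1.003
```

```bash
python3 - <<'E'
from h import *
plan([.463,0,.15],-95)
E
```

```text
turn [ 0.0559 -0.0008  0.0005] shift [  21.2 -125.2  -55.7] | pos [ 0.4034 -0.1234  0.1711] opening 1.003 F [ 1.5 -0.2 -0.5] t 1.2
cur yaw -91.8 xaxis [ 8.e-04  5.e-04 -1.e+00] q [-5.810e-01 -1.090e-01  2.035e+00  1.000e-03  1.216e+00  1.021e+00]
```

>>> servo_tool:
  targets:
    - [0.01,0,0,4,-28,-12,1]
    - [0.02,0,0,10,-60,-26,1]
    - [0.04,0,0,15,-92,-41,1]
    - [0.05,0,0,20,-117,-52,1]
    - [0.056,0,0,21,-125,-56,1]
    - [0.056,0,0,21,-125,-56,1]
    - [0.056,0,0,21,-125,-56,1]
    - [0.056,0,0,21,-125,-56,1]

```text
time_s: 2.2
eef_pos: [0.4632, -0.001, 0.1504]
eef_rot: [-0.031, 0.707, -0.031, -0.706]
wrist_force: [0.6, -0.8, 0.9]
opening: 1.002
```

```bash
python3 - <<'E'
from h import *
i,K,R,t=cam("wrist"); save("w1",K=K,R=R,t=t); cv2.imwrite("pics/w1.png",i)
plan([.463,0,.0],-95)
print(w2px([.463,0,.036],K,R,t))
E
```

```text
turn [-0.0012 -0.0011  0.0003] shift [150.4  -0.9   0.5] | pos [ 0.4632 -0.0009  0.1504] opening 1.0 F [ 1.2  0.2 -0.1] t 2.25
cur yaw -95.07 xaxis [ 1.1e-03  2.0e-04 -1.0e+00] q [-2.590e-01  2.100e-02  1.957e+00  1.000e-03  1.163e+00  1.400e+00]
[314.07929041 195.13725847]
```

View pics/w1.png

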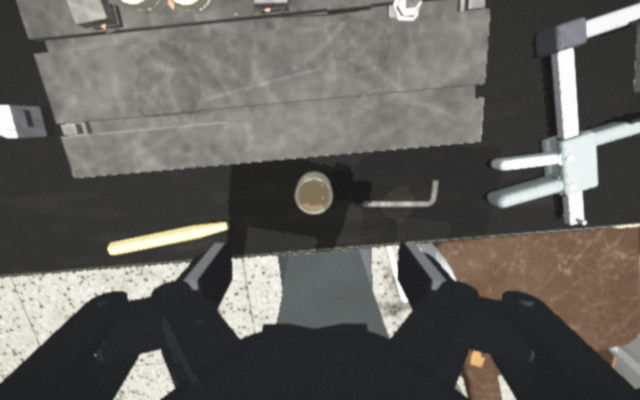

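```bash
python3 - <<'E'
from h import *
i=cv2.imread("pics/w1.png"); crop(i,285,162,60,60,10,"pics/w1b.png"); crop(i,480,0,160,230,3.2,"pics/w1c.png")
E
```

```text
(no output)
```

View pics/w1b.png

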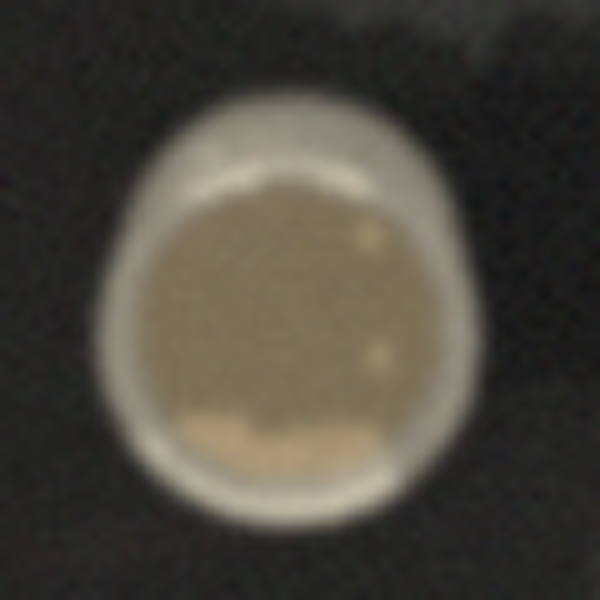

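View pics/w1c.png

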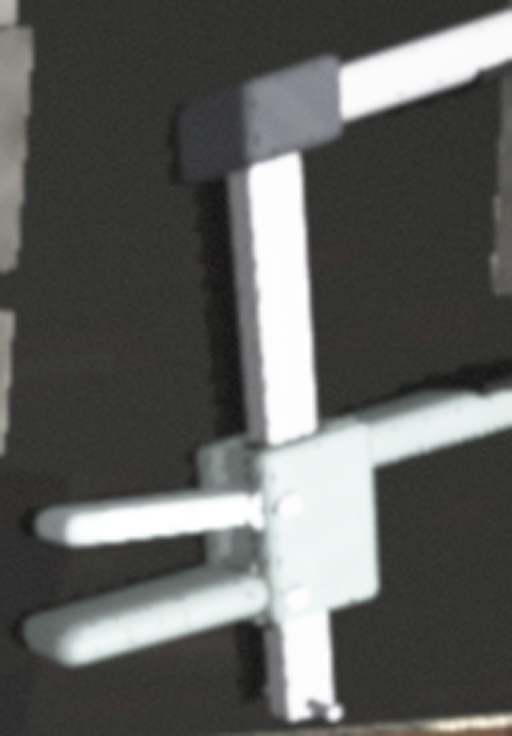

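>>> servo_tool:
  targets:
    - [0,0,0,30,-1,0,1]
    - [0,0,0,75,-1,0,1]
    - [0,0,0,115,-1,0,1]
    - [0,0,0,138,-1,0,1]
    - [0,0,0,147,-1,0,1]
    - [0,0,0,148,-1,0,1]
    - [0,0,0,148,-1,0,-1]
    - [0,0,0,148,-1,0,-1]

```text
time_s: 3.25
eef_pos: [0.4644, -0.0001, 0.0034]
eef_rot: [-0.031, 0.708, -0.031, -0.705]
wrist_force: [0.7, 0.8, 0.1]
opening: 0.604
```

>>> servo_tool:
  targets:
    - [0,0,0,0,0,0,-1]
    - [0,0,0,0,0,0,-1]
    - [0,0,0,0,0,0,-1]
    - [0,0,0,0,0,0,-1]
    - [0,0,0,-20,0,0,-1]
    - [0,0,0,-50,0,0,-1]
    - [0,0,0,-85,0,0,-1]
    - [0,0,0,-100,0,0,-1]

```text
time_s: 4.25
eef_pos: [0.4651, -0.0003, 0.1051]
eef_rot: [-0.031, 0.709, -0.031, -0.704]
wrist_force: [-1.2, -0.4, -1.1]
opening: 0.4
```

```bash
python3 - <<'E'
from h import *
i,K,R,t=cam("wrist"); cv2.imwrite("pics/w2.png",i)
# staging pose: seen from 0.11m short of seat
c=np.array([.559,.289]); th=np.radians(-5); by=np.array([np.cos(th),np.sin(th)])
s=c-by*.0283; print("seat",s)
st=s-by*.05
plan([st[0],st[1],.12],-95)
E
```

```text
seat [0.53080769 0.29146651]
turn [-0.001  -0.0072 -0.0007] shift [ -14.2 -296.4   10.7] | pos [ 4.657e-01 -4.000e-04  1.061e-01] opening 0.403 F [ 1.5  0.5 -0. ] t 4.3
cur yaw -95.06 xaxis [ 0.0072 -0.0013 -1.    ] q [-2.570e-01  9.200e-02  1.987e+00  1.000e-03  1.056e+00  1.402e+00]
```

View pics/w2.png

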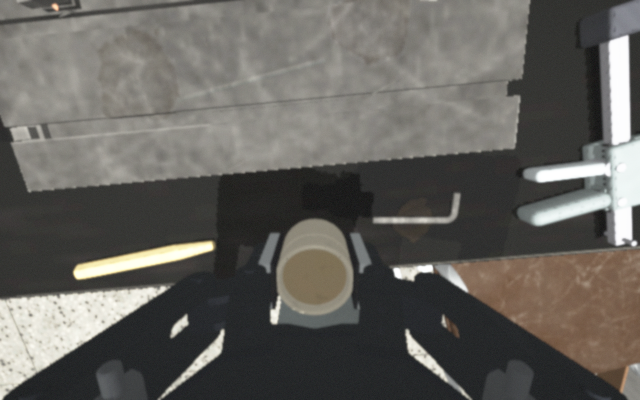

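>>> servo_tool:
  targets:
    - [0,-0.001,0,-4,-25,1,-1]
    - [0,-0.002,0,-8,-75,3,-1]
    - [0,-0.003,0,-11,-130,5,-1]
    - [0,-0.005,0,-14,-185,7,-1]
    - [0,-0.007,0,-14,-240,9,-1]
    - [0,-0.007,0,-14,-280,11,-1]
    - [0,-0.007,0,-14,-296,11,-1]
    - [0,-0.007,0,-14,-296,11,-1]

```text
time_s: 5.3
eef_pos: [0.48, 0.2955, 0.1186]
eef_rot: [0.03, -0.706, 0.031, 0.707]
wrist_force: [-1.2, -0.6, -1.5]
opening: 0.4
```

```bash
python3 - <<'E'
from h import *
i,K,R,t=cam("wrist"); save("w3",K=K,R=R,t=t); cv2.imwrite("pics/w3.png",i); crop(i,250,100,140,110,6,"pics/w3c.png"); print(obs()["eef_pos"],Rq(obs()["eef_rot"])[:,0])
E
```

```text
[0.48015852 0.29465148 0.11876322] [-0.00140757 -0.00185304 -0.99999729]
```

View pics/w3.png

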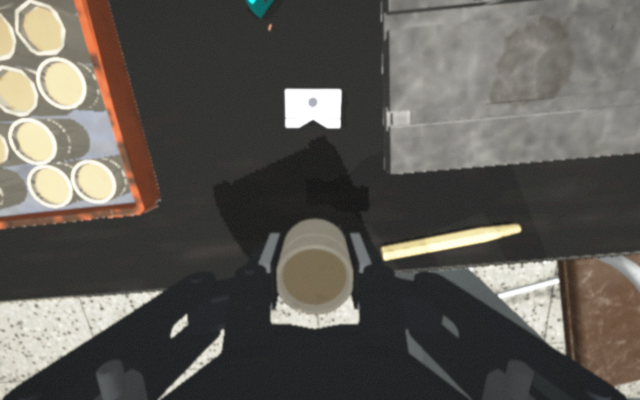

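View pics/w3c.png

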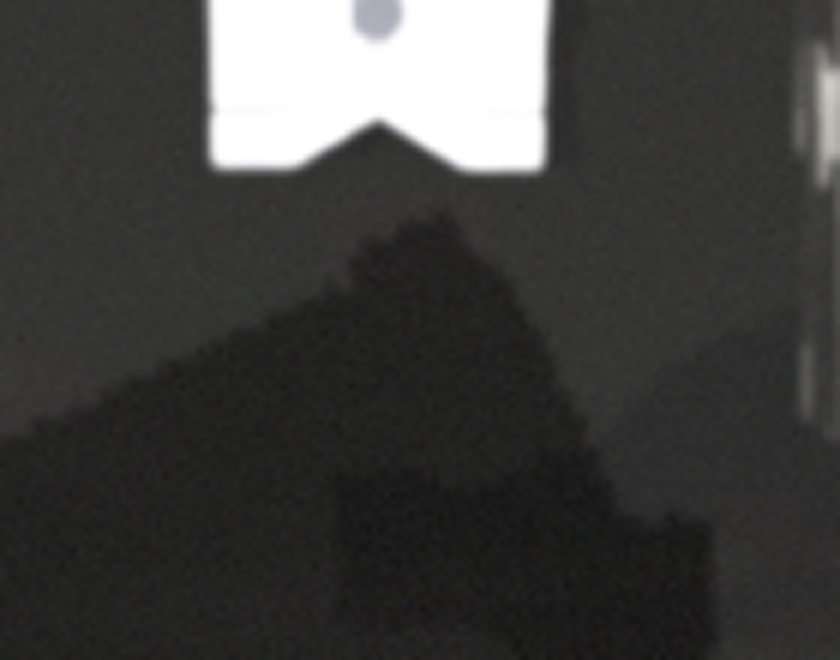

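```bash
python3 - <<'E'
from h import *
d=np.load("w3.npz"); K,R,t=d["K"],d["R"],d["t"]
i=cv2.imread("pics/w3.png"); g=cv2.resize(i[60:220,240:400],None,fx=5,fy=5,interpolation=cv2.INTER_CUBIC)
for n,u,v in [("FL",250+209/6,100+170/6),("FR",250+548/6,100+172/6),("apex",250+377/6,100+121/6)]: print(n,px2w(u,v,.03,K,R,t).round(4))
print(R.T@-t)
c=np.array([.559,.289]);th=np.radians(-5)
by=np.array([np.cos(th),np.sin(th)]);bx=np.array([by[1],-by[0]])
pts=[(-22,-14.5),(-12,-14.5),(0,-7.5),(12,-14.5),(22,-14.5),(22,14.5),(-22,14.5)]
for z,col in((.03,(0,0,255)),(0,(0,255,0))):
    P=np.array([w2px([*(c+bx*a/1000+by*b/1000),z],K,R,t) for a,b in pts])
    P=((P-[240,60]+.5)*5).astype(int)
    cv2.polylines(g,[P],True,col,1)
cv2.imwrite("pics/w3o.png",g)
E
```

```text
FL [0.544  0.3145 0.03  ]
FR [0.5399 0.269  0.03  ]
apex [0.5484 0.2914 0.03  ]
[0.54789573 0.29051688 0.26032738]
```

View pics/w3o.png

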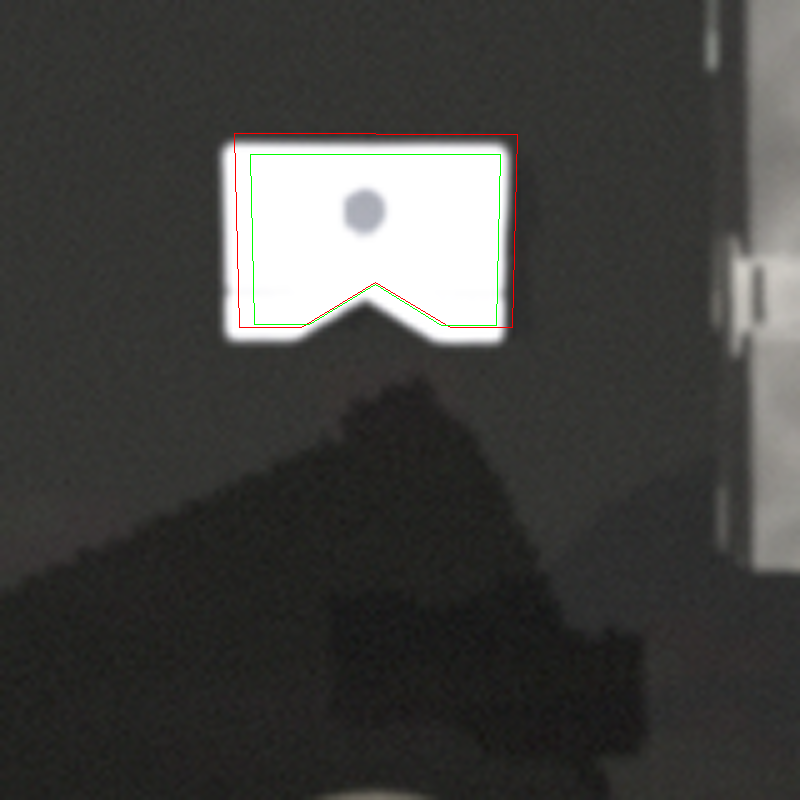

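```bash
python3 - <<'E'
from h import *
plan([.5263,.2937,.0035],-95)
d=np.load("w3.npz"); K,R,t=d["K"],d["R"],d["t"]
print(px2w(387,172,.0,K,R,t),px2w(387,172,.02,K,R,t),px2w(160,205,.0,K,R,t),px2w(160,205,.03,K,R,t))
E
```

```text
turn [-0.0006  0.0012 -0.002 ] shift [115.2  -3.3 -46.2] | pos [0.4802 0.2947 0.1188] opening 0.405 F [ 0.5 -0.5 -0.9] t 5.35
cur yaw -95.03 xaxis [-0.0014 -0.0019 -1.    ] q [ 3.400e-01  2.830e-01  1.727e+00 -1.000e-03  1.133e+00  2.000e+00]
[0.49512588 0.2253001  0.        ] [0.49918    0.23031047 0.02      ] [0.48148469 0.44828104 0.        ] [0.48913787 0.43010037 0.03      ]
```

>>> servo_tool:
  targets:
    - [0,0,0,15,-1,-15,-1]
    - [0,0,-0.002,35,-2,-32,-1]
    - [0,0.001,-0.002,65,-3,-43,-1]
    - [0,0.001,-0.002,90,-3,-46,-1]
    - [0,0.001,-0.002,105,-3,-46,-1]
    - [0,0.001,-0.002,112,-3,-46,-1]
    - [0,0.001,-0.002,114,-3,-46,-1]
    - [0,0.001,-0.002,114,-3,-46,-1]

```text
time_s: 6.35
eef_pos: [0.5266, 0.2936, 0.0055]
eef_rot: [-0.031, 0.707, -0.031, -0.706]
wrist_force: [0.8, 0.2, -0.6]
opening: 0.402
```

```bash
python3 - <<'E'
from h import *
plan([.5263,.2937,.0035],-95)
i,K,R,t=cam("wrist"); save("w4",K=K,R=R,t=t); cv2.imwrite("pics/w4.png",i)
E
```

```text
turn [-0.0004 -0.001   0.0005] shift [ 2.  -0.1  0.3] | pos [0.5266 0.2936 0.0055] opening 0.402 F [ 0.8  0.2 -0.6] t 6.35
cur yaw -95.02 xaxis [ 1.1e-03  4.0e-04 -1.0e+00] q [0.312 0.528 1.66  0.    0.953 1.97 ]
```

View pics/w4.png

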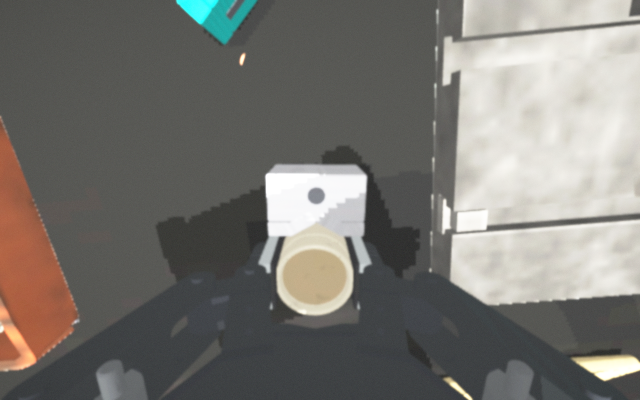

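>>> servo_tool:
  targets:
    - [0,-0.001,0,1,0,0,-1]
    - [0,-0.001,0,2,0,0,-1]
    - [0,-0.001,0,2,0,0,-1]
    - [0,-0.001,0,2,0,0,0.2]
    - [0,-0.001,0,2,0,0,0.2]
    - [0,-0.001,0,2,0,0,0.2]
    - [0,-0.001,0,-10,0,0,0.2]
    - [0,-0.001,0,-40,0,0,0.2]

```text
time_s: 7.4
eef_pos: [0.5254, 0.2932, 0.0452]
eef_rot: [0.031, -0.705, 0.031, 0.707]
wrist_force: [-0.4, 0.7, 0.5]
opening: 0.599
```

```bash
python3 - <<'E'
from h import *
plan([.50,.29,.16],-95)
i,K,R,t=cam("wrist"); save("w5",K=K,R=R,t=t); cv2.imwrite("pics/w5.png",i)
E
```

```text
turn [-0.0003  0.0028 -0.0007] shift [-114.8    5.5   25.3] | pos [0.5254 0.2932 0.0452] opening 0.599 F [-0.4  0.7  0.5] t 7.4
cur yaw -95.02 xaxis [-2.8e-03 -4.0e-04 -1.0e+00] q [3.120e-01 4.650e-01 1.654e+00 1.000e-03 1.025e+00 1.970e+00]
```

View pics/w5.png

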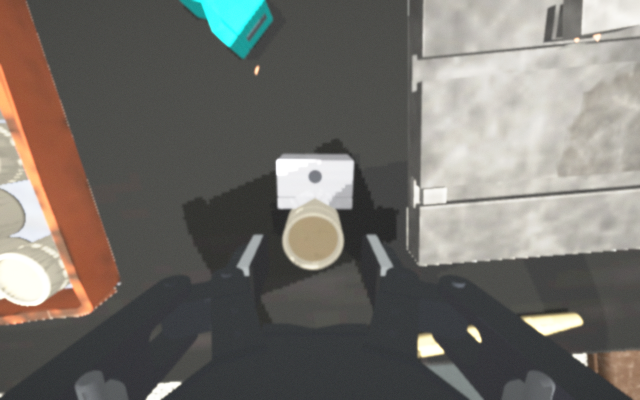

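>>> servo_tool:
  targets:
    - [0,0,0,-30,1,5,0.5]
    - [0,0.001,0,-70,3,12,1]
    - [0,0.002,0,-100,5,22,1]
    - [0,0.003,0,-113,5,25,1]
    - [0,0.003,0,-115,5,25,1]
    - [0,0.003,0,-115,5,25,1]
    - [0,0.003,0,-115,5,25,1]
    - [0,0.003,0,-115,5,25,1]

```text
time_s: 8.45
eef_pos: [0.5025, 0.2913, 0.1643]
eef_rot: [-0.031, 0.709, -0.03, -0.704]
wrist_force: [0.1, -0.5, 0.4]
opening: 0.996
```

```bash
python3 - <<'E'
from h import *
i,K,R,t=cam("wrist"); save("w6",K=K,R=R,t=t); cv2.imwrite("pics/w6.png",i)
plan([.52,-.25,.16],-80)
g=cv2.resize(i[90:210,250:410],None,fx=5,fy=5,interpolation=cv2.INTER_CUBIC); cv2.imwrite("pics/w6r.png",g)
c=np.array([.557,.2906]);th=np.radians(-5)
by=np.array([np.cos(th),np.sin(th)]);bx=np.array([by[1],-by[0]])
pts=[(-22,-14.5),(-12,-14.5),(0,-7.5),(12,-14.5),(22,-14.5),(22,14.5),(-22,14.5)]
def dr(P,col):
    P=((np.array(P)-[250,90]+.5)*5).astype(int); cv2.polylines(g,[P],True,col,1)
for z,col in((.03,(0,0,255)),(0,(0,255,0))):
    dr([w2px([*(c+bx*a/1000+by*b/1000),z],K,R,t) for a,b in pts],col)
b=c-by*(.0283+.0045)
dr([w2px([b[0]+.018*np.cos(a),b[1]+.018*np.sin(a),.036],K,R,t) for a in np.linspace(0,6.283,40)],(255,0,0))
cv2.imwrite("pics/w6o.png",g)
E
```

```text
turn [-0.2621 -0.0066  0.0011] shift [  3.9 537.7 -64.6] | pos [0.5026 0.2913 0.1646] opening 1.002 F [-0.4  1.1 -0.1] t 8.5
cur yaw -95.01 xaxis [ 0.0065  0.0014 -1.    ] q [ 3.210e-01  2.570e-01  1.658e+00 -1.000e-03  1.221e+00  1.980e+00]
```

View pics/w6o.png

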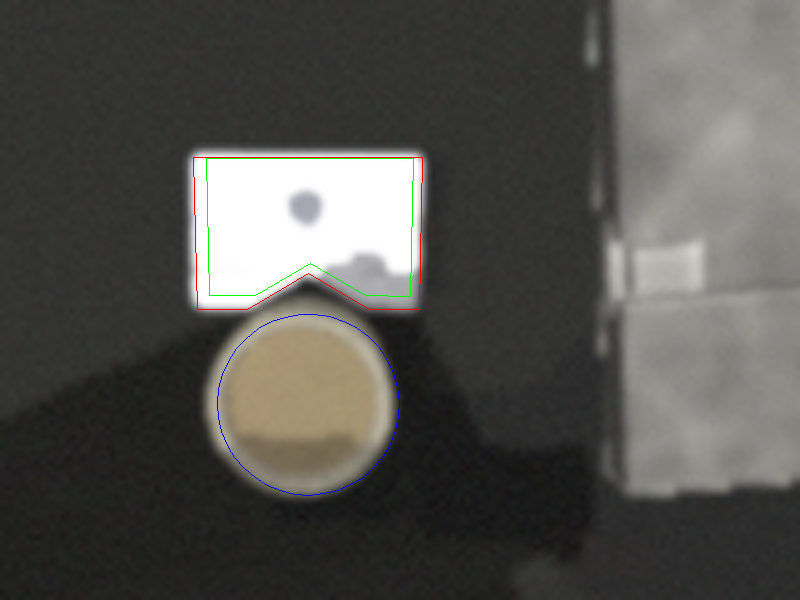

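View pics/w6.png

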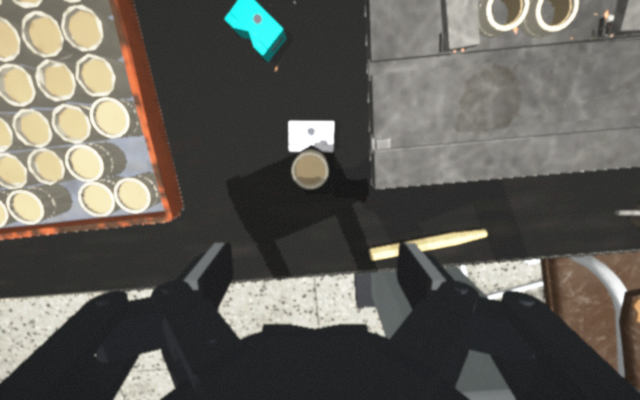

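```bash
python3 - <<'E'
from h import *
plan([.5226,-.2486,.16],-78.2)
E
```

```text
turn [-0.2935 -0.0066  0.001 ] shift [  3.9 536.1 -67.1] | pos [0.5026 0.2913 0.1646] opening 1.002 F [-0.4  1.1 -0.1] t 8.5
cur yaw -95.01 xaxis [ 0.0065  0.0014 -1.    ] q [ 3.210e-01  2.570e-01  1.658e+00 -1.000e-03  1.221e+00  1.980e+00]
```

>>> servo_tool:
  targets:
    - [0,-0.002,0,0,25,8,1]
    - [-0.04,-0.005,0,0,80,20,1]
    - [-0.08,-0.006,0,2,140,25,1]
    - [-0.12,-0.006,0,4,200,25,1]
    - [-0.15,-0.006,0,4,260,15,1]
    - [-0.18,-0.006,0,4,320,5,1]
    - [-0.21,-0.006,0,4,380,-15,1]
    - [-0.25,-0.006,0,4,440,-35,1]

```text
time_s: 9.5
eef_pos: [0.4989, -0.1508, 0.16]
eef_rot: [0.057, 0.705, 0.058, -0.704]
wrist_force: [1.1, -0.6, -0.3]
opening: 1.0
```

```bash
python3 - <<'E'
from h import *
plan([.5226,-.2486,.16],-78.2)
E
```

```text
turn [-0.0426 -0.0013  0.0009] shift [ -0.  100.4  -7.5] | pos [ 0.4989 -0.1508  0.16  ] opening 1.0 F [ 1.1 -0.6 -0.3] t 9.5
cur yaw -80.64 xaxis [ 0.0011  0.0011 -1.    ] q [-0.522  0.138  1.809  0.002  1.194  0.884]
```

>>> servo_tool:
  targets:
    - [-0.02,-0.001,0,0,35,-3,1]
    - [-0.04,-0.001,0,0,70,-6,1]
    - [-0.043,-0.001,0,0,92,-7,1]
    - [-0.043,-0.001,0,0,100,-7,1]
    - [-0.043,-0.001,0,0,100,-7,1]
    - [-0.043,-0.001,0,0,100,-7,1]
    - [-0.043,-0.001,0,0,100,-7,1]
    - [-0.043,-0.001,0,0,100,-7,1]

```text
time_s: 10.5
eef_pos: [0.5222, -0.2478, 0.1601]
eef_rot: [0.073, 0.703, 0.073, -0.703]
wrist_force: [0.2, 0.3, -0.1]
opening: 1.002
```

```bash
cat >> h.py <<'E'
def clampframe(o,thd):
    th=np.radians(thd); by=np.array([np.cos(th),np.sin(th)]); bx=np.array([by[1],-by[0]])
    return lambda x,y,z:np.array([*(np.asarray(o)[:2]+bx*x/1000+by*y/1000),z/1000])
def clampdraw(g,o,thd,K,R,t,x0,y0,s,slide=0):
    f=clampframe(o,thd)
    def dr(pts,z,col):
        P=np.array([w2px(f(a,b,z),K,R,t) for a,b in pts]); P=((P-[x0,y0]+.5)*s).astype(int); cv2.polylines(g,[P],True,col,1)
    dr([(-16,-34),(16,-34),(16,22),(-16,22)],27,(0,0,255))
    dr([(16,6),(76,6),(76,22),(16,22)],27,(0,0,255))
    dr([(-80,-30),(-16,-30),(-16,-16),(-80,-16)],25,(0,255,255))
    dr([(-7,-64-slide),(7,-64-slide),(7,112-slide),(-7,112-slide)],18,(0,255,0))
    dr([(16,112-slide),(76,112-slide),(76,132-slide),(16,132-slide)],27,(255,0,0))
E
python3 - <<'E'
from h import *
i,K,R,t=cam("wrist"); save("w7",K=K,R=R,t=t); cv2.imwrite("pics/w7.png",i)
plan([.5226,-.2486,.0],-78.2)
g=cv2.resize(i[40:300,180:460],None,fx=2.8,fy=2.3*2.8/2.3,interpolation=cv2.INTER_CUBIC)
g=cv2.resize(i[60:260,190:450],None,fx=3,fy=3,interpolation=cv2.INTER_CUBIC)
cv2.imwrite("pics/w7r.png",g)
clampdraw(g,[.4756,-.2584],11.8,K,R,t,190,60,3)
cv2.imwrite("pics/w7o.png",g)
E
```

```text
turn [ 0.0009 -0.0004  0.0007] shift [160.1   0.9  -0.2] | pos [ 0.5222 -0.2479  0.1601] opening 1.0 F [ 0.9 -0.7 -0.3] t 10.55
cur yaw -78.15 xaxis [ 3.e-04  8.e-04 -1.e+00] q [-6.490e-01  2.600e-01  1.663e+00  1.000e-03  1.219e+00  7.150e-01]
```

View pics/w7.png

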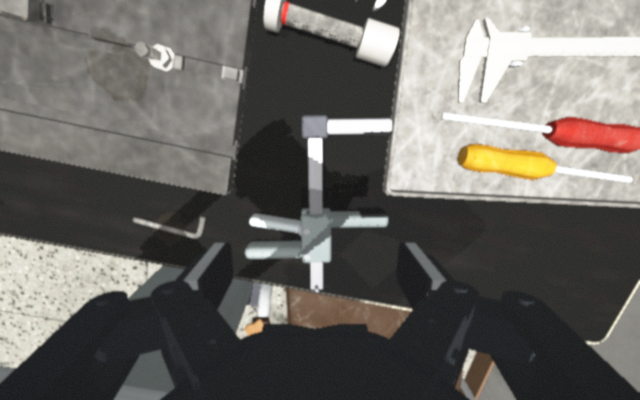

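View pics/w7o.png

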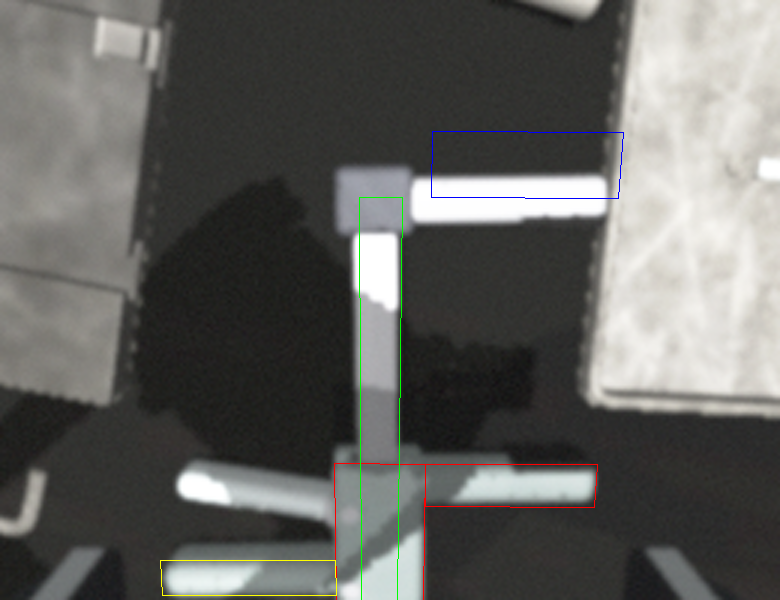

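```bash
python3 - <<'E'
from h import *
d=np.load("w7.npz"); K,R,t=d["K"],d["R"],d["t"]
i=cv2.imread("pics/w7.png")
s=4
g=cv2.resize(i[100:300,230:410],None,fx=s,fy=s,interpolation=cv2.INTER_CUBIC)[:600]
g=cv2.resize(i[105:300,235:405],None,fx=3,fy=3,interpolation=cv2.INTER_CUBIC); s=3
cv2.imwrite("pics/w7r2.png",g)
clampdraw(g,[.4750,-.2588],11.8,K,R,t,235,105,s,slide=9)
cv2.imwrite("pics/w7o2.png",np.hstack([g]))
E
```

```text
(no output)
```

View pics/w7o2.png

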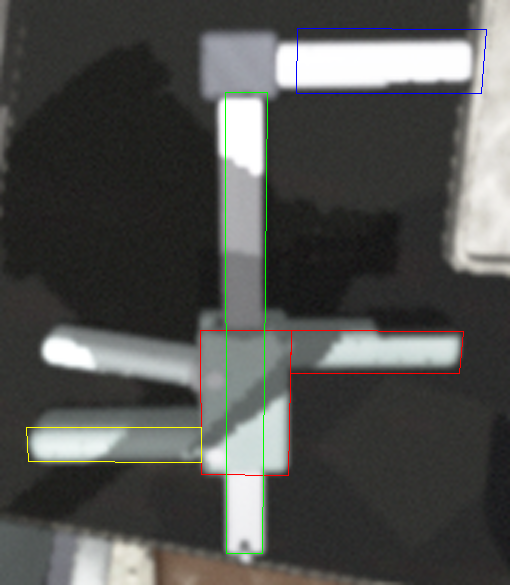

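View pics/w7r2.png

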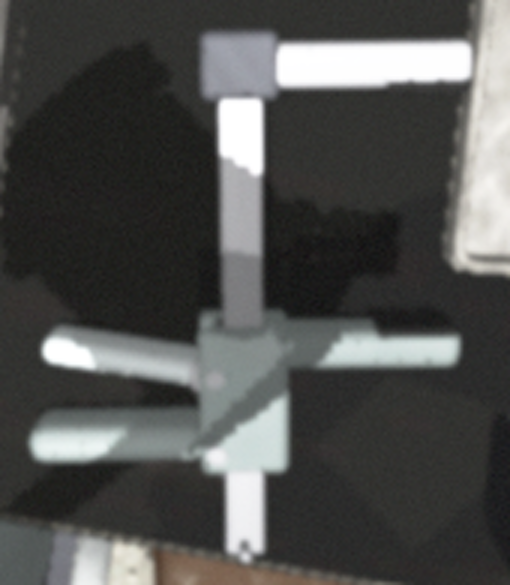

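```bash
python3 - <<'E'
from h import *
print(clampframe([.4750,-.2588],12.4)(0,39,0)); plan([.5131,-.2504,.001],-77.6)
E
```

```text
[ 0.51309022 -0.25042532  0.        ]
turn [-0.0095 -0.0004  0.0007] shift [159.1   0.7   9.5] | pos [ 0.5222 -0.2479  0.1601] opening 1.0 F [ 0.9 -0.7 -0.3] t 10.55
cur yaw -78.15 xaxis [ 3.e-04  8.e-04 -1.e+00] q [-6.490e-01  2.600e-01  1.663e+00  1.000e-03  1.219e+00  7.150e-01]
```

>>> servo_tool:
  targets:
    - [-0.005,0,0,25,0,5,0.2]
    - [-0.01,0,0,65,1,9,0.2]
    - [-0.01,0,0,105,1,9,0.2]
    - [-0.01,0,0,138,1,9,0.2]
    - [-0.01,0,0,153,1,9,0.2]
    - [-0.01,0,0,157,1,9,0.2]
    - [-0.01,0,0,158,1,9,0.2]
    - [-0.01,0,0,158,1,9,0.2]

```text
time_s: 11.55
eef_pos: [0.5145, -0.2512, 0.0034]
eef_rot: [0.077, 0.704, 0.076, -0.702]
wrist_force: [-0.2, -0.1, 0.1]
opening: 0.599
```

```bash
python3 - <<'E'
from h import *
i,K,R,t=cam("wrist"); save("w8",K=K,R=R,t=t); cv2.imwrite("pics/w8.png",i)
plan([.5131,-.2504,.001],-77.6)
E
```

```text
turn [ 0.0006 -0.0018 -0.001 ] shift [ 2.3 -1.   1.1] | pos [ 0.5144 -0.2512  0.0033] opening 0.603 F [-0.9  0.7 -0.2] t 11.6
cur yaw -77.57 xaxis [ 2.e-03 -5.e-04 -1.e+00] q [-6.620e-01  4.800e-01  1.742e+00  1.000e-03  9.180e-01  6.910e-01]
```

View pics/w8.png

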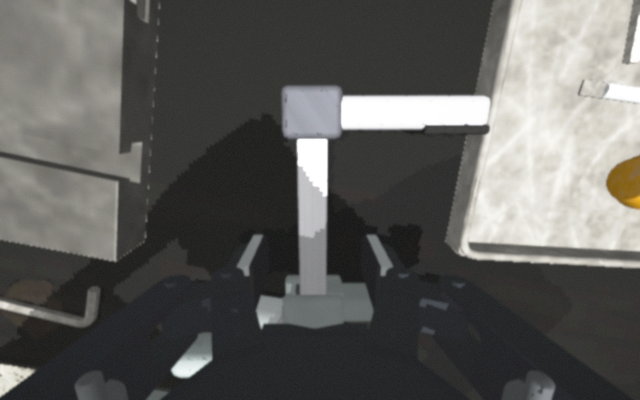

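>>> servo_tool:
  targets:
    - [0,-0.002,0,1,-1,0,0.2]
    - [0,-0.002,0,2,-1,0,-1]
    - [0,-0.002,0,2,-1,0,-1]
    - [0,-0.002,0,2,-1,0,-1]
    - [0,-0.002,0,2,-1,0,-1]
    - [0,-0.002,0,2,-1,0,-1]
    - [0,-0.002,0,2,-1,0,-1]
    - [0,-0.002,0,0,-1,0,-1]

```text
time_s: 12.6
eef_pos: [0.5136, -0.2497, 0.0026]
eef_rot: [-0.076, -0.703, -0.077, 0.703]
wrist_force: [-0.2, 0.4, -4.7]
opening: 0.144
```

>>> servo_tool:
  targets:
    - [0,0,0,-5,0,0,-1]
    - [0,0,0,-15,0,0,-1]
    - [0,0,0,-30,0,0,-1]
    - [0,0,0,-50,0,0,-1]
    - [0,0,0,-75,0,0,-1]
    - [0,0,0,-100,0,0,-1]
    - [0,0,0,-120,0,0,-1]
    - [0,0,0,-125,0,0,-1]

```text
time_s: 13.6
eef_pos: [0.5149, -0.2506, 0.1305]
eef_rot: [0.078, 0.704, 0.075, -0.702]
wrist_force: [-0.9, -1.2, -4.0]
opening: 0.149
```

```bash
python3 - <<'E'
from h import *
i,K,R,t=cam("wrist"); save("w9",K=K,R=R,t=t); cv2.imwrite("pics/w9.png",i)
i,K,R,t=cam("side"); cv2.imwrite("pics/s9.png",i); crop(i,280,80,160,120,5,"pics/s9c.png")
plan([.45,0,.13],-90)
E
```

```text
turn [ 0.2169 -0.0003 -0.0011] shift [  -1.6 -257.9    8.8] | pos [ 0.5141 -0.2499  0.1287] opening 0.148 F [ 0.1  0.2 -5. ] t 13.7
cur yaw -77.57 xaxis [ 4.0e-04 -1.1e-03 -1.0e+00] q [-6.600e-01  2.850e-01  1.702e+00 -1.000e-03  1.153e+00  6.940e-01]
```

View pics/w9.png

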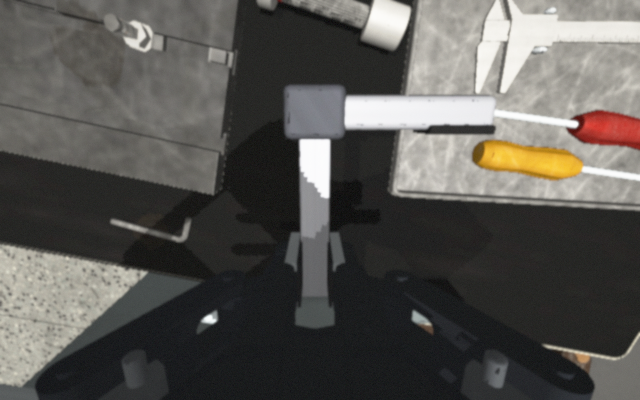

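View pics/s9c.png

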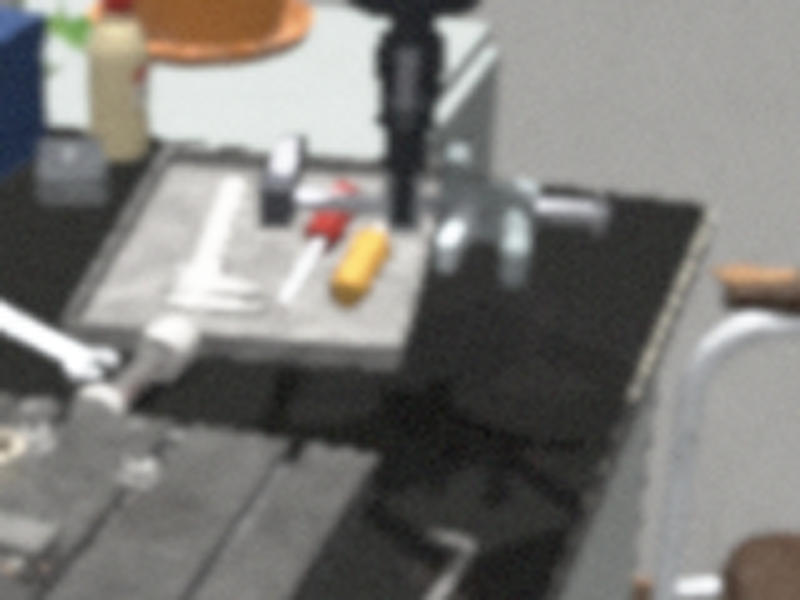

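```bash
cat >> h.py <<'E'
TFC=np.array([[1.34639112e-03,-2.71266046e-01,9.62503465e-01,-1.41830200e-01],[9.99998921e-01,9.30245584e-04,-1.13666669e-03,-6.94378555e-04],[-5.87025518e-04,9.62503957e-01,2.71267006e-01,-6.81722097e-02]])
KW=np.array([[276.5597056,0,314.41438056],[0,276.5597056,199.18096454],[0,0,1]])
def px2tool(u,v,tx):
    d=TFC[:,:3]@np.linalg.solve(KW,[u,v,1.0]); o=TFC[:,3]
    return (o+d*(tx-o[0])/d[0])*1000
E
python3 - <<'E'
from h import *
i=cv2.imread("pics/w9.png"); crop(i,270,70,240,180,3.3,"pics/w9c.png"); crop(i,270,200,100,140,4,"pics/w9d.png")
E
```

```text
(no output)
```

View pics/w9c.png

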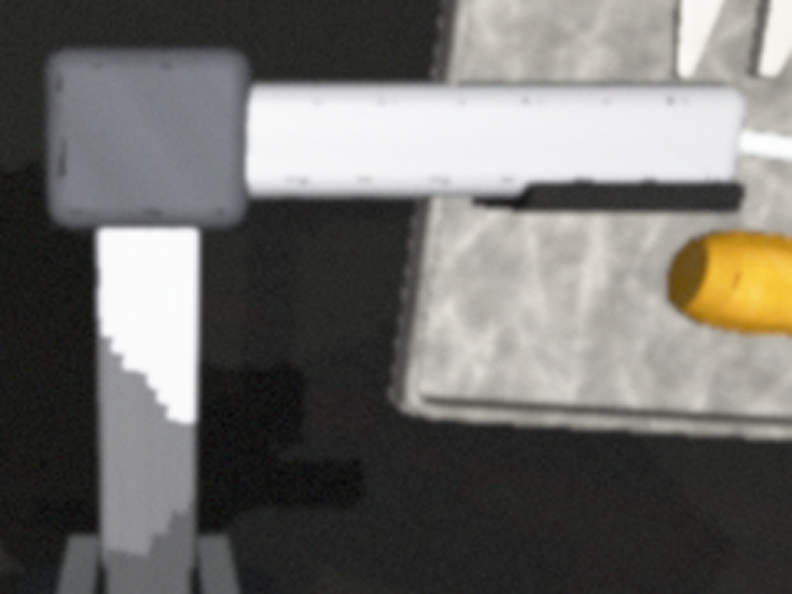

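View pics/w9d.png

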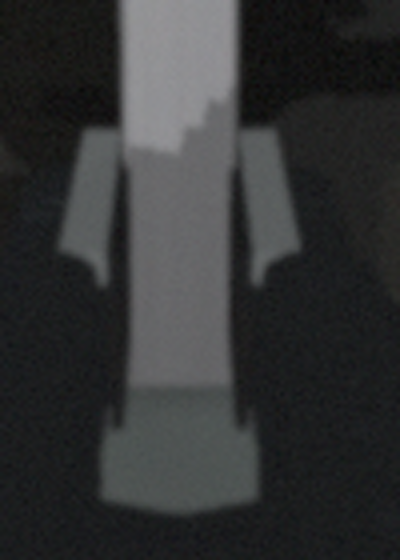

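```bash
python3 - <<'E'
from h import *
s=3.3
for n,u,v,x in [("blk top",270+145/s,70+48/s,-.025),("blk front",270+145/s,70+226/s,-.025),("jaw back",270+500/s,70+85/s,-.025),("jaw front",270+400/s,70+193/s,-.025),("padface",270+640/s,70+210/s,-.023),("padR",270+742/s,70+200/s,-.023),("barL",270+98/s,70+240/s,-.016),("barR",270+200/s,70+240/s,-.016),("barL2",270+122/4,200+50/4,-.016),("barR2",270+240/4,200+50/4,-.016),("housfront@bar",270+180/4,200+385/4,-.016),("houstop",270+180/4,200+505/4,-.025)]:
    print(n,px2tool(u,v,x).round(1))
E
```

```text
blk top [-25.   -1.  -82.1]
blk front [-25.   -1.  -61.3]
jaw back [-25.   41.6 -77.9]
jaw front [-25.   30.6 -65.3]
padface [-23.   61.7 -63.2]
padR [-23.   74.4 -64.5]
barL [-16.   -7.4 -58.9]
barR [-16.    6.4 -58.9]
barL2 [-16.   -7.5 -26.1]
barR2 [-16.    6.6 -26.1]
housfront@bar [-16.   -0.5  20.2]
houstop [-25.   -0.5  31.3]
```

```bash
python3 - <<'E'
from h import *
for n in ["w3","w4","w5","w6"]:
    i=cv2.imread(f"pics/{n}.png"); h,w={"w3":(160,100),"w4":(240,0),"w5":(200,0),"w6":(150,80)}[n]
    crop(i,w,h,130,140,3,f"pics/{n}tray.png")
import numpy as np
a=[cv2.imread(f"pics/{n}tray.png") for n in ["w3","w6"]]
cv2.imwrite("pics/tray.png",np.hstack(a))
d=np.load("w4.npz"); a=cv2.imread("pics/w4tray.png"); b=cv2.imread("pics/w5tray.png"); cv2.imwrite("pics/tray2.png",np.hstack([a,b]))
E
```

```text
(no output)
```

View pics/tray.png

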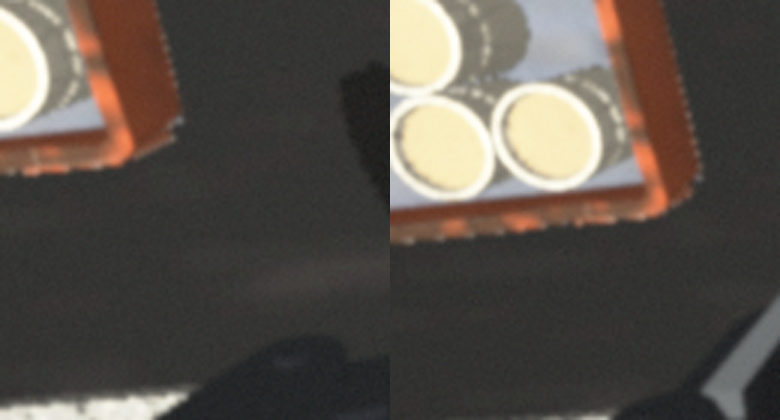

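View pics/tray2.png

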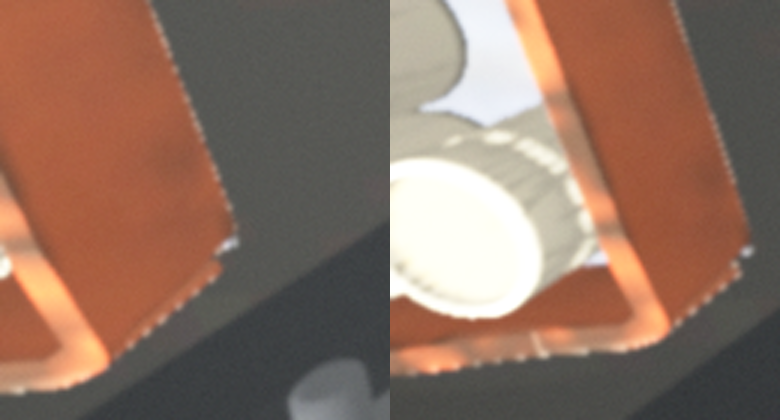

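```bash
python3 - <<'E'
from h import *
for n,(u,v),(u2,v2) in [("w3",(100+183/3,160+122/3),(100+130/3,160+165/3)),("w6",(80+308/3,150+178/3),(80+272/3,150+215/3)),("w4",(238/3,240+238/3),(105/3,240+360/3)),("w5",(358/3,200+248/3),(278/3,200+340/3))]:
    d=np.load(n+".npz"); K,R,t=d["K"],d["R"],d["t"]
    print(n,px2w(u,v,0,K,R,t).round(4),[px2w(u2,v2,z,K,R,t).round(4)[:2] for z in(.02,.03,.04)])
plan([.45,0.05,.13],-90)
E
```

```text
w3 [0.4858 0.4463 0.    ] [array([0.4785, 0.4537]), array([0.4814, 0.4469]), array([0.4843, 0.4401])]
w6 [0.4862 0.4474 0.    ] [array([0.4787, 0.4531]), array([0.4819, 0.4473]), array([0.485 , 0.4414])]
w4 [0.4872 0.4467 0.    ] [array([0.477 , 0.4592]), array([0.4862, 0.4458]), array([0.4954, 0.4324])]
w5 [0.4869 0.4476 0.    ] [array([0.4757, 0.4563]), array([0.4828, 0.4462]), array([0.4898, 0.4361])]
turn [ 0.2169 -0.0003 -0.0011] shift [  -1.7 -306.7   -2. ] | pos [ 0.5141 -0.2499  0.1287] opening 0.148 F [ 0.1  0.2 -5. ] t 13.7
cur yaw -77.57 xaxis [ 4.0e-04 -1.1e-03 -1.0e+00] q [-6.600e-01  2.850e-01  1.702e+00 -1.000e-03  1.153e+00  6.940e-01]
```

>>> servo_tool:
  targets:
    - [0.02,0,0,-2,-15,0,-1]
    - [0.05,0,0,-2,-50,0,-1]
    - [0.08,0,0,-2,-95,0,-1]
    - [0.11,0,0,-2,-140,0,-1]
    - [0.14,0,0,-2,-185,0,-1]
    - [0.17,0,0,-2,-230,-1,-1]
    - [0.2,0,0,-2,-275,-1,-1]
    - [0.217,0,0,-2,-307,-2,-1]

```text
time_s: 14.7
eef_pos: [0.4485, 0.0521, 0.1295]
eef_rot: [-0.0, -0.707, 0.0, 0.708]
wrist_force: [0.3, -0.1, -4.3]
opening: 0.144
```

```bash
python3 - <<'E'
from h import *
plan([.5235,.3557,.11],-95)
E
```

```text
turn [ 0.0872  0.0014 -0.0007] shift [  19.2 -303.6  -75. ] | pos [0.4485 0.0521 0.1295] opening 0.144 F [ 0.3 -0.1 -4.3] t 14.7
cur yaw -90.0 xaxis [-1.5e-03 -6.0e-04 -1.0e+00] q [-1.480e-01  2.700e-02  1.999e+00 -1.000e-03  1.117e+00  1.424e+00]
```

>>> servo_tool:
  targets:
    - [0.02,0,0,0,-35,-5,-1]
    - [0.04,0,0,0,-80,-15,-1]
    - [0.06,0,0,0,-130,-30,-1]
    - [0.08,0,0,0,-180,-45,-1]
    - [0.087,0.001,0,5,-230,-60,-1]
    - [0.087,0.001,0,12,-275,-70,-1]
    - [0.087,0.001,0,19,-298,-75,-1]
    - [0.087,0.001,0,19,-304,-75,-1]

```text
time_s: 15.7
eef_pos: [0.5221, 0.3569, 0.108]
eef_rot: [0.029, -0.705, 0.031, 0.708]
wrist_force: [-1.2, -0.9, -4.1]
opening: 0.147
```

>>> servo_tool:
  targets:
    - [0,0,0,0,0,0,-1]
    - [0,0,0,0,0,0,-1]
    - [0,0,0,0,0,0,-1]
    - [0,0,0,0,0,0,-1]
    - [0,0,0,0,0,0,-1]
    - [0,0,0,0,0,0,-1]
    - [0,0,0,0,0,0,-1]
    - [0,0,0,0,0,0,-1]

```text
time_s: 16.7
eef_pos: [0.522, 0.357, 0.1079]
eef_rot: [0.029, -0.705, 0.031, 0.708]
wrist_force: [-0.2, 0.2, -4.4]
opening: 0.142
```

```bash
python3 - <<'E'
from h import *
i,K,R,t=cam("wrist"); save("w10",K=K,R=R,t=t); cv2.imwrite("pics/w10.png",i)
i,K,R,t=cam("top"); crop(i,160,160,120,100,6,"pics/t10c.png")
i,K,R,t=cam("side"); crop(i,180,190,160,120,5,"pics/s10c.png")
plan([.5235,.3557,.11],-95)
E
```

```text
turn [ 0.0021  0.0035 -0.0024] shift [-2.1  1.1 -1.6] | pos [0.522  0.357  0.1079] opening 0.141 F [-0.1  0.3 -3.8] t 16.85
cur yaw -94.88 xaxis [-0.0037 -0.002  -1.    ] q [ 0.413  0.436  1.545 -0.     1.164  2.069]
```

View pics/w10.png

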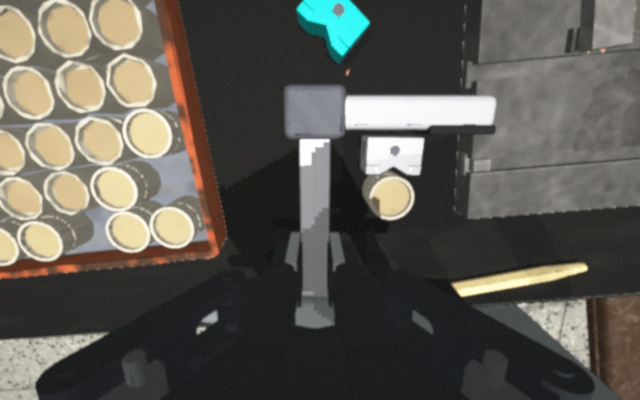

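View pics/s10c.png

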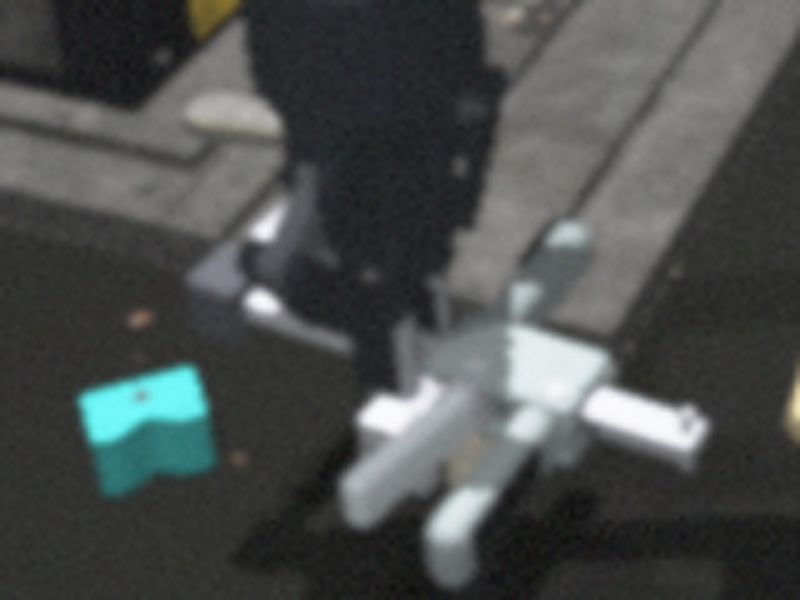

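```bash
python3 - <<'E'
from h import *
d=np.load("w10.npz"); K,R,t=d["K"],d["R"],d["t"]; i=cv2.imread("pics/w10.png")
g=cv2.resize(i[80:230,280:510],None,fx=3.4,fy=3.4,interpolation=cv2.INTER_CUBIC)
c=np.array([.557,.291]);th=np.radians(-5)
by=np.array([np.cos(th),np.sin(th)]);bx=np.array([by[1],-by[0]])
pts=[(-22,-14.5),(-12,-14.5),(0,-7.5),(12,-14.5),(22,-14.5),(22,14.5),(-22,14.5)]
def dr(P,col):
    P=((np.array(P)-[280,80]+.5)*3.4).astype(int); cv2.polylines(g,[P],True,col,1)
dr([w2px([*(c+bx*a/1000+by*b/1000),.03],K,R,t) for a,b in pts],(0,0,255))
b=c-by*(.0283+.004)-bx*.001
dr([w2px([b[0]+.018*np.cos(a),b[1]+.018*np.sin(a),.036],K,R,t) for a in np.linspace(0,6.283,40)],(255,0,0))
cv2.imwrite("pics/w10o.png",g)
E
```

```text
(no output)
```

View pics/w10o.png

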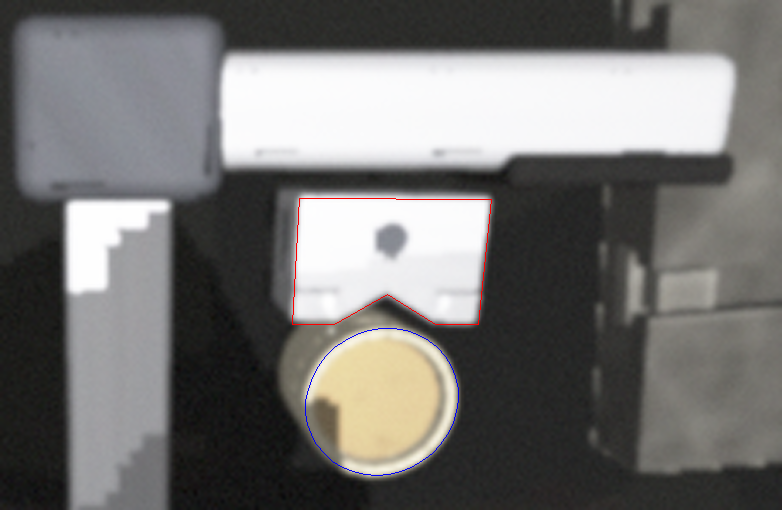

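>>> servo_tool:
  targets:
    - [0.002,0.003,-0.002,0,1,-2,-1]
    - [0.002,0.003,-0.002,15,1,-2,-1]
    - [0.002,0.003,-0.002,35,1,-2,-1]
    - [0.002,0.003,-0.002,50,1,-2,-1]
    - [0.002,0.003,-0.002,62,1,-2,-1]
    - [0.002,0.003,-0.002,65,1,-2,-1]
    - [0.002,0.003,-0.002,65,1,-2,-1]
    - [0.002,0.003,-0.002,65,1,-2,-1]

```text
time_s: 17.85
eef_pos: [0.5244, 0.3559, 0.0438]
eef_rot: [-0.031, 0.707, -0.031, -0.706]
wrist_force: [0.2, 0.0, -4.6]
opening: 0.146
```

```bash
python3 - <<'E'
from h import *
i,K,R,t=cam("wrist"); save("w11",K=K,R=R,t=t); cv2.imwrite("pics/w11.png",i)
plan([.524,.3557,.002],-95)
E
```

```text
turn [ 0.0002 -0.0008  0.0004] shift [41.8  0.3  0.3] | pos [0.5243 0.3559 0.0438] opening 0.142 F [ 0.1 -0.7 -4.1] t 17.9
cur yaw -94.99 xaxis [ 9.e-04  3.e-04 -1.e+00] q [ 0.409  0.523  1.569 -0.     1.049  2.067]
```

View pics/w11.png

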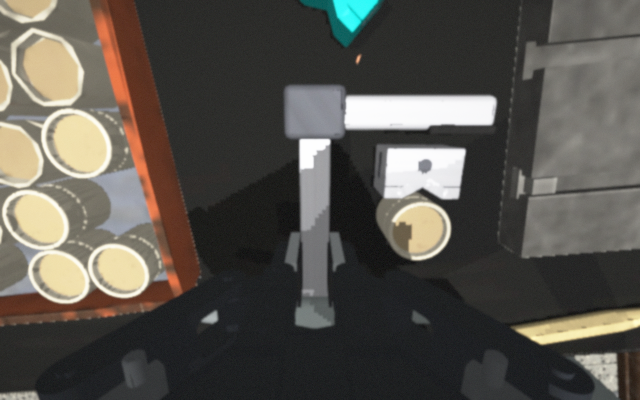

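>>> servo_tool:
  targets:
    - [0,0,0,4,0,0,-1]
    - [0,0,0,9,0,0,-1]
    - [0,0,0,14,0,0,-1]
    - [0,0,0,19,0,0,-1]
    - [0,0,0,24,0,0,-1]
    - [0,0,0,28,0,0,-1]
    - [0,0,0,30,0,0,-1]
    - [0,0,0,30,0,0,-1]

```text
time_s: 18.9
eef_pos: [0.5243, 0.3559, 0.0136]
eef_rot: [-0.031, 0.707, -0.031, -0.706]
wrist_force: [-0.1, -0.0, -3.9]
opening: 0.145
```

```bash
python3 - <<'E'
from h import *
i,K,R,t=cam("wrist"); save("w12",K=K,R=R,t=t); cv2.imwrite("pics/w12.png",i)
plan([.524,.3557,.002],-95)
i,K,R,t=cam("side"); crop(i,200,220,120,90,6,"pics/s12c.png")
E
```

```text
turn [ 0.0002 -0.001   0.0004] shift [11.8  0.3  0.4] | pos [0.5244 0.356  0.0138] opening 0.146 F [-0.3  0.2 -4.2] t 18.95
cur yaw -94.99 xaxis [ 1.e-03  3.e-04 -1.e+00] q [ 0.409  0.568  1.574 -0.     0.999  2.067]
```

View pics/w12.png

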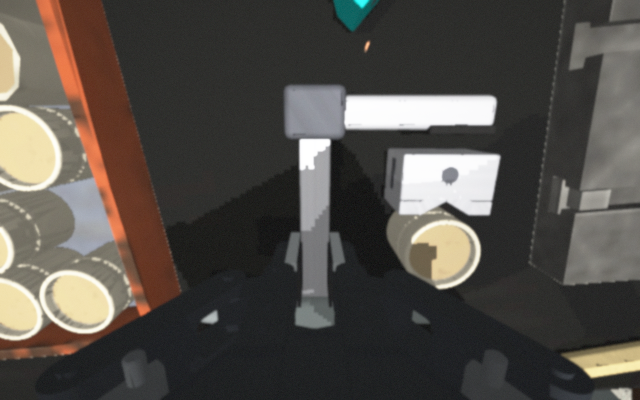

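View pics/s12c.png

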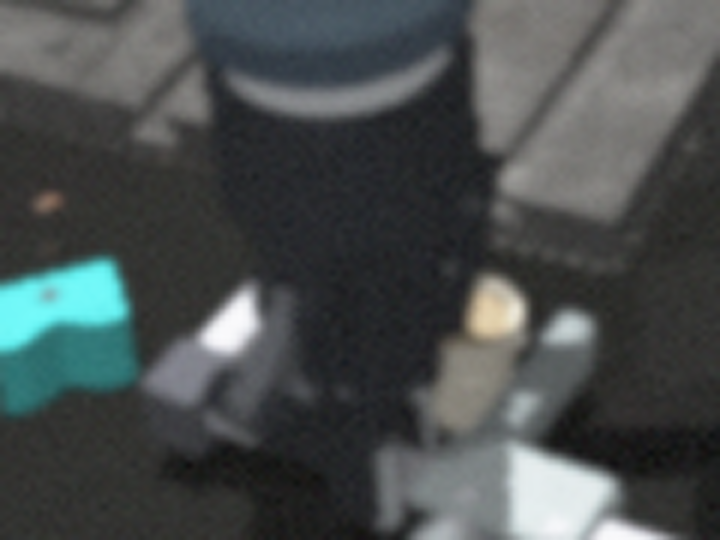

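>>> servo_tool:
  targets:
    - [0,-0.001,0,4,0,0,-1]
    - [0,-0.001,0,8,0,0,-1]
    - [0,-0.001,0,11,0,0,-1]
    - [0,-0.001,0,12,0,0,-1]
    - [0,-0.001,0,12,0,0,-1]
    - [0,-0.001,0,12,0,0,-0.2]
    - [0,-0.001,0,12,0,0,-0.2]
    - [0,-0.001,0,12,0,0,-0.2]

```text
time_s: 20.0
eef_pos: [0.525, 0.3562, 0.0025]
eef_rot: [-0.031, 0.707, -0.03, -0.706]
wrist_force: [-0.0, -0.1, -1.1]
opening: 0.401
```

>>> servo_tool:
  targets:
    - [0,0,0,0,0,0,-0.2]
    - [0,0,0,-10,0,0,-0.2]
    - [0,0,0,-30,0,0,-0.2]
    - [0,0,0,-60,0,0,-0.2]
    - [0,0,0,-90,0,0,-0.2]
    - [0,0,0,-120,0,0,0]
    - [0,0,0,-145,0,5,0]
    - [0,0,0,-155,0,10,0]

```text
time_s: 21.0
eef_pos: [0.5159, 0.3575, 0.161]
eef_rot: [-0.032, 0.708, -0.03, -0.704]
wrist_force: [0.8, 0.5, 0.4]
opening: 0.498
```

```bash
python3 - <<'E'
from h import *
i,K,R,t=cam("wrist"); save("w13",K=K,R=R,t=t); cv2.imwrite("pics/w13.png",i)
plan([.4,.35,.2],-95)
g=i[60:320,190:490]; g=cv2.resize(g,None,fx=2.5,fy=2.3*2.5/2.3,interpolation=cv2.INTER_CUBIC)[:600]
g=cv2.resize(i[70:310,200:500],None,fx=2.5,fy=2.5,interpolation=cv2.INTER_CUBIC)
cv2.imwrite("pics/w13r.png",g)
E
```

```text
turn [ 0.0006 -0.0048  0.0033] shift [-39.5  17.6 114. ] | pos [0.5153 0.3577 0.1611] opening 0.505 F [0.3 0.6 1.1] t 21.05
cur yaw -94.97 xaxis [ 0.0051  0.0029 -1.    ] q [4.180e-01 3.570e-01 1.535e+00 1.000e-03 1.243e+00 2.075e+00]
```

View pics/w13.png

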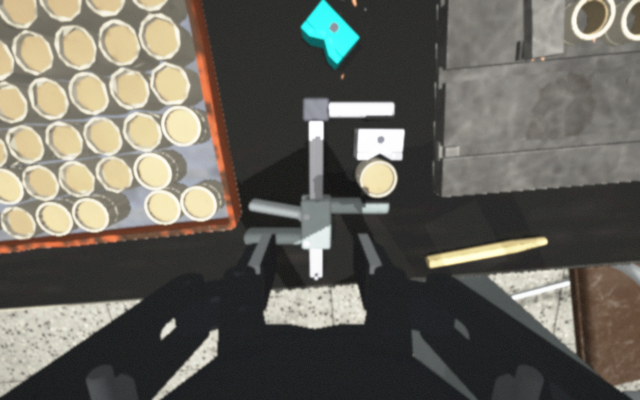

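View pics/w13r.png

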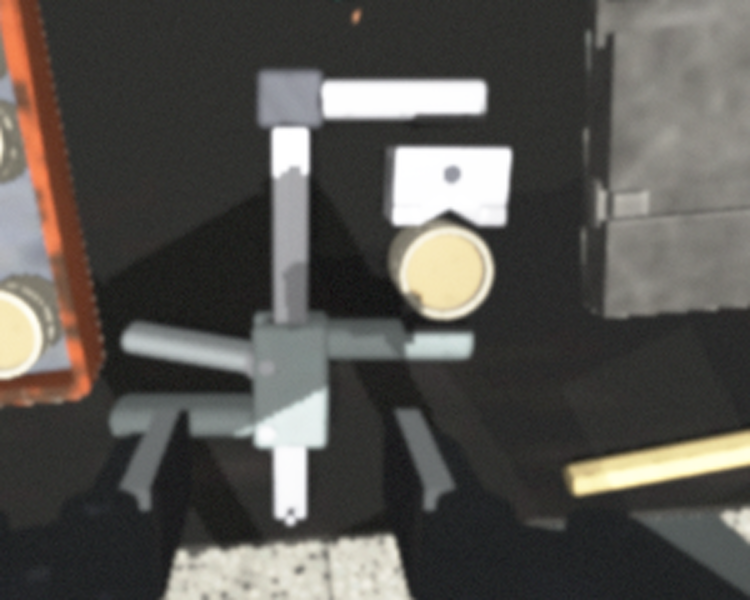

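```bash
python3 - <<'E'
from h import *
d=np.load("w13.npz"); K,R,t=d["K"],d["R"],d["t"]; i=cv2.imread("pics/w13.png")
g=cv2.resize(i[70:310,200:500],None,fx=2.5,fy=2.5,interpolation=cv2.INTER_CUBIC)
clampdraw(g,[.4832,.3604],-5,K,R,t,200,70,2.5,slide=9)
cv2.imwrite("pics/w13o.png",g)
E
```

```text
(no output)
```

View pics/w13o.png

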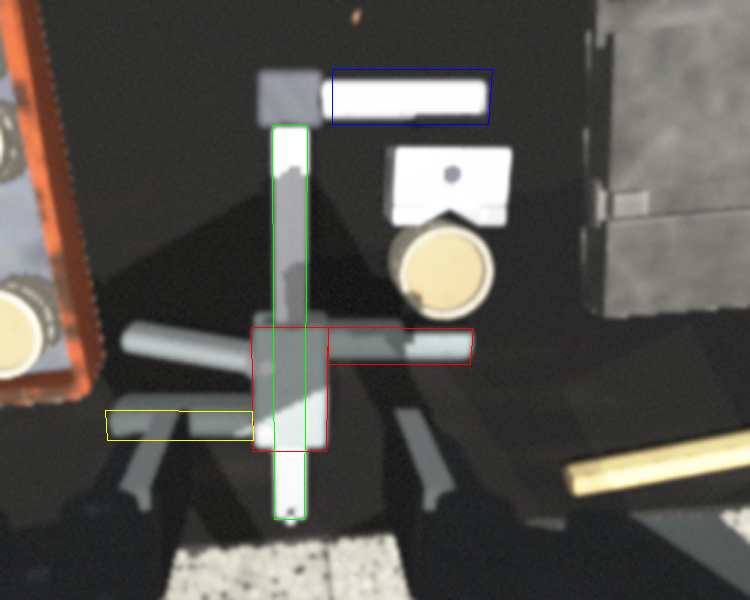

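```bash
python3 - <<'E'
from h import *
plan([.478,.415,.16],-5)
E
```

```text
turn [-1.5702e+00 -6.3000e-03 -1.2000e-03] shift [  1.1 -53.8  42.1] | pos [0.5153 0.3577 0.1611] opening 0.505 F [0.3 0.6 1.1] t 21.05
cur yaw -94.97 xaxis [ 0.0051  0.0029 -1.    ] q [4.180e-01 3.570e-01 1.535e+00 1.000e-03 1.243e+00 2.075e+00]
```

>>> servo_tool:
  targets:
    - [-0.18,-0.003,0,1,-4,3,0.5]
    - [-0.36,-0.004,0,1,-12,10,0.5]
    - [-0.54,-0.004,0,1,-22,18,0.5]
    - [-0.72,-0.004,0,1,-34,28,0.5]
    - [-0.9,-0.005,0,1,-44,36,0.5]
    - [-1.08,-0.005,0,1,-52,41,0.5]
    - [-1.26,-0.006,0,1,-54,42,0.5]
    - [-1.44,-0.006,0,1,-54,42,0.5]

```text
time_s: 22.05
eef_pos: [0.4774, 0.4152, 0.1592]
eef_rot: [-0.445, -0.549, -0.444, 0.55]
wrist_force: [-0.1, -0.8, -1.0]
opening: 0.75
```

```bash
python3 - <<'E'
from h import *
plan([.478,.415,.16],70)
E
```

```text
turn [-1.4327e+00  8.0000e-04  1.3000e-03] shift [-0.8  0.6  0. ] | pos [0.4774 0.4152 0.1592] opening 0.75 F [-0.1 -0.8 -1. ] t 22.05
cur yaw -12.09 xaxis [-7.0e-04 -1.2e-03 -1.0e+00] q [ 5.290e-01  3.750e-01  1.516e+00 -1.000e-03  1.252e+00  7.400e-01]
```

>>> servo_tool:
  targets:
    - [-0.18,0,0,0,0,0,0.5]
    - [-0.36,0,0,0,0,0,0.5]
    - [-0.54,0,0,0,0,0,0.5]
    - [-0.72,0,0,0,0,0,0.5]
    - [-0.9,0,0,0,0,0,0.5]
    - [-1.08,0,0,0,0,0,0.5]
    - [-1.26,0,0,0,0,0,0.5]
    - [-1.44,0,0,0,0,0,0.5]

```text
time_s: 23.05
eef_pos: [0.4768, 0.4148, 0.1583]
eef_rot: [0.697, 0.117, 0.698, -0.119]
wrist_force: [-0.3, 0.6, -0.5]
opening: 0.749
```

>>> servo_tool:
  targets:
    - [-0.18,0,0,0,0,0,0.5]
    - [-0.36,0,0,0,0,0,0.5]
    - [-0.54,0,0,0,0,0,0.5]
    - [-0.72,0,0,0,0,0,0.5]
    - [-0.9,0,0,0,0,0,0.5]
    - [-1.08,0,0,0,0,0,0.5]
    - [-1.26,0,0,0,0,0,0.5]
    - [-1.44,0,0,0,0,0,0.5]

```text
time_s: 24.05
eef_pos: [0.4762, 0.4145, 0.1574]
eef_rot: [0.599, -0.373, 0.603, 0.372]
wrist_force: [0.3, -0.1, -0.3]
opening: 0.755
```

```bash
python3 - <<'E'
from h import *
plan([.478,.415,.06],175)
i,K,R,t=cam("wrist"); save("w14",K=K,R=R,t=t); cv2.imwrite("pics/w14.png",i)
E
```

```text
turn [-0.3734 -0.0037 -0.0026] shift [97.4 -1.6  1.7] | pos [0.4762 0.4145 0.1574] opening 0.755 F [ 0.3 -0.1 -0.3] t 24.05
cur yaw 153.61 xaxis [-0.0035 -0.0029 -1.    ] q [ 5.290e-01  3.760e-01  1.518e+00 -1.000e-03  1.252e+00 -2.152e+00]
```

View pics/w14.png

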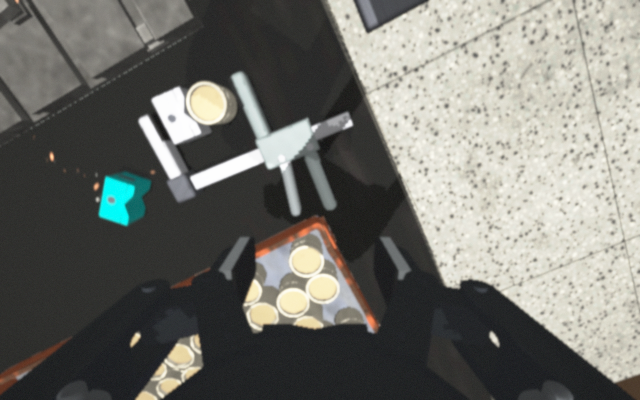

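>>> servo_tool:
  targets:
    - [-0.18,-0.002,-0.001,10,0,0,0.5]
    - [-0.34,-0.003,-0.002,30,-1,1,0.5]
    - [-0.373,-0.004,-0.003,60,-2,2,0.5]
    - [-0.373,-0.004,-0.003,85,-2,2,0.5]
    - [-0.373,-0.004,-0.003,97,-2,2,0.5]
    - [-0.373,-0.004,-0.003,97,-2,2,0.5]
    - [-0.373,-0.004,-0.003,97,-2,2,0.5]
    - [-0.373,-0.004,-0.003,97,-2,2,0.5]

```text
time_s: 25.1
eef_pos: [0.4793, 0.4156, 0.0617]
eef_rot: [0.521, -0.48, 0.519, 0.479]
wrist_force: [-0.3, 0.2, 0.0]
opening: 0.747
```

```bash
python3 - <<'E'
from h import *
i,K,R,t=cam("wrist"); save("w15",K=K,R=R,t=t); cv2.imwrite("pics/w15.png",i)
plan([.478,.415,.003],175)
clampdraw(i,[.4832,.3604],-5,K,R,t,0,0,1,slide=9)
cv2.imwrite("pics/w15o.png",i)
E
```

```text
turn [0.0065 0.0014 0.002 ] shift [58.5  1.3 -0.7] | pos [0.4792 0.4155 0.0615] opening 0.749 F [0.1 0.3 0.1] t 25.15
cur yaw 175.37 xaxis [ 0.0021  0.0012 -1.    ] q [ 0.528  0.497  1.564 -0.     1.077 -2.533]
```

View pics/w15o.png

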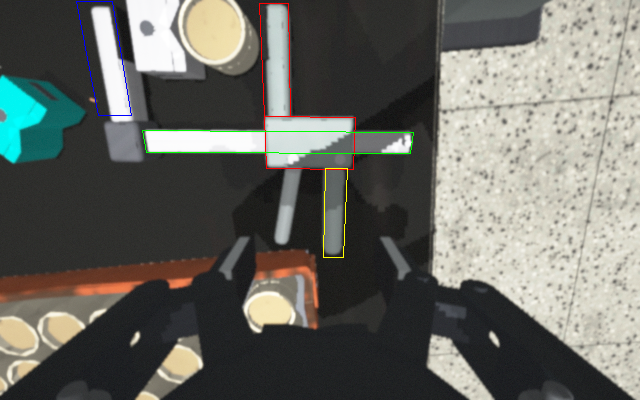

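>>> servo_tool:
  targets:
    - [0.006,0.001,0.002,10,1,-1,0.5]
    - [0.006,0.001,0.002,25,1,-1,0.5]
    - [0.006,0.001,0.002,40,1,-1,0.5]
    - [0.006,0.001,0.002,52,1,-1,0.5]
    - [0.006,0.001,0.002,57,1,-1,0.5]
    - [0.006,0.001,0.002,58,1,-1,0.5]
    - [0.006,0.001,0.002,58,1,-1,0.5]
    - [0.006,0.001,0.002,58,1,-1,0.5]

```text
time_s: 26.15
eef_pos: [0.4787, 0.415, 0.0042]
eef_rot: [0.522, -0.478, 0.521, 0.478]
wrist_force: [-0.1, 0.5, -0.5]
opening: 0.748
```

```bash
python3 - <<'E'
from h import *
i,K,R,t=cam("wrist"); save("w16",K=K,R=R,t=t); cv2.imwrite("pics/w16.png",i)
plan([.478,.415,.003],175)
E
```

```text
turn [0.0007 0.0009 0.0008] shift [ 1.1  0.6 -0. ] | pos [0.4786 0.415  0.0041] opening 0.753 F [ 0.3 -0.  -0.3] t 26.2
cur yaw 175.04 xaxis [ 9.e-04  8.e-04 -1.e+00] q [ 0.527  0.583  1.576  0.     0.982 -2.528]
```

View pics/w16.png

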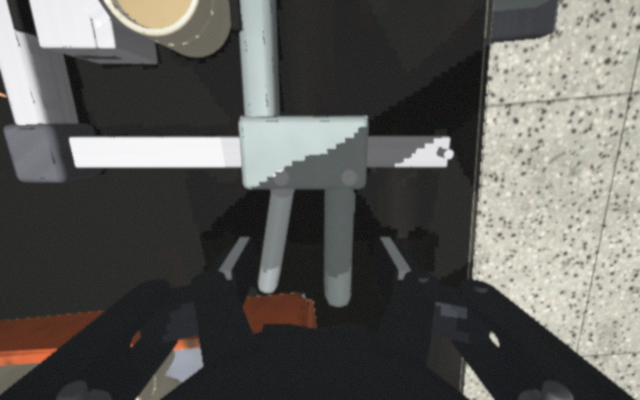

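>>> servo_tool:
  targets:
    - [0,0,0,0,0,0,0.2]
    - [0,0,0,0,0,0,0]
    - [0,0,0,0,0,0,-0.25]
    - [0,0,0,0,0,0,-0.25]
    - [0,0,0,0,0,0,-0.25]
    - [0,0,0,0,0,0,-0.25]
    - [0,0,0,0,0,0,-0.25]
    - [0,0,0,0,0,0,-0.25]

```text
time_s: 27.2
eef_pos: [0.4779, 0.4159, 0.0056]
eef_rot: [0.522, -0.477, 0.521, 0.478]
wrist_force: [-5.6, 0.5, 12.5]
opening: 0.38
```

```bash
python3 - <<'E'
from h import *
i,K,R,t=cam("wrist"); save("w17",K=K,R=R,t=t); cv2.imwrite("pics/w17.png",i)
plan([.478,.415,.003],175)
E
```

```text
turn [ 0.0007  0.0019 -0.0002] shift [ 2.6 -0.2 -0.9] | pos [0.4779 0.4159 0.0056] opening 0.382 F [-6.3  1.3 11.8] t 27.25
cur yaw 175.04 xaxis [-0.     0.002 -1.   ] q [ 5.280e-01  5.800e-01  1.575e+00  2.000e-03  9.850e-01 -2.528e+00]
```

View pics/w17.png

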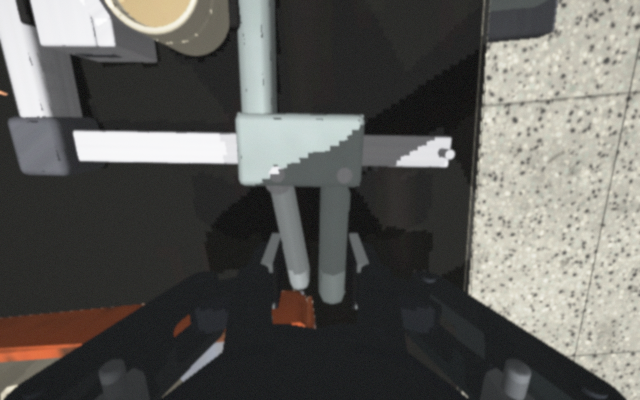

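>>> servo_tool:
  targets:
    - [0,0,0,0,0,0,0.5]
    - [0,0,0,1,0,0,0.5]
    - [0,0,0,1,0,0,0.5]
    - [0,0,0,1,0,0,0.5]
    - [0,0,0,1,0,0,0.5]
    - [0,0,0,1,0,0,0.5]
    - [0,0,0,1,0,0,0.5]
    - [0,0,0,1,0,0,0.5]

```text
time_s: 28.25
eef_pos: [0.4779, 0.416, 0.0047]
eef_rot: [0.522, -0.477, 0.521, 0.478]
wrist_force: [-0.4, 0.1, -0.2]
opening: 0.747
```

```bash
python3 - <<'E'
from h import *
i,K,R,t=cam("wrist"); save("w18",K=K,R=R,t=t); cv2.imwrite("pics/w18.png",i)
plan([.478,.415,.003],175)
E
```

```text
turn [ 0.0008  0.002  -0.0001] shift [ 1.7 -0.2 -1. ] | pos [0.4779 0.416  0.0047] opening 0.75 F [-0.8  0.5 -0.4] t 28.3
cur yaw 175.04 xaxis [ 0.     0.002 -1.   ] q [ 5.280e-01  5.820e-01  1.575e+00  2.000e-03  9.830e-01 -2.528e+00]
```

View pics/w18.png

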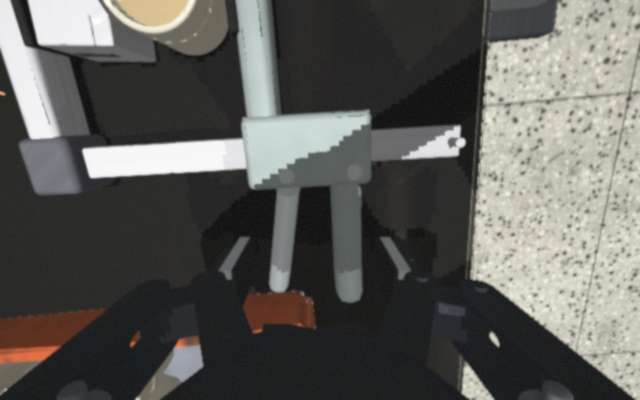

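>>> servo_tool:
  targets:
    - [0,0,0,0,0,0,0.2]
    - [0,0,0,0,0,0,0]
    - [0,0,0,0,0,0,-0.3]
    - [0,0,0,0,0,0,-0.3]
    - [0,0,0,0,0,0,-0.3]
    - [0,0,0,0,0,0,-0.3]
    - [0,0,0,0,0,0,-0.3]
    - [0,0,0,0,0,0,-0.3]

```text
time_s: 29.3
eef_pos: [0.4774, 0.4172, 0.0062]
eef_rot: [0.522, -0.477, 0.52, 0.479]
wrist_force: [-6.5, 1.2, 10.0]
opening: 0.365
```

```bash
python3 - <<'E'
from h import *
i,K,R,t=cam("wrist"); save("w19",K=K,R=R,t=t); cv2.imwrite("pics/w19.png",i)
plan([.478,.415,.003],175)
E
```

```text
turn [ 0.0009  0.0034 -0.0007] shift [ 3.2 -0.8 -2.1] | pos [0.4774 0.4171 0.0062] opening 0.359 F [-6.9  0.9 10.9] t 29.35
cur yaw 175.05 xaxis [-4.0e-04  3.4e-03 -1.0e+00] q [ 0.53   0.58   1.575  0.004  0.986 -2.528]
```

View pics/w19.png

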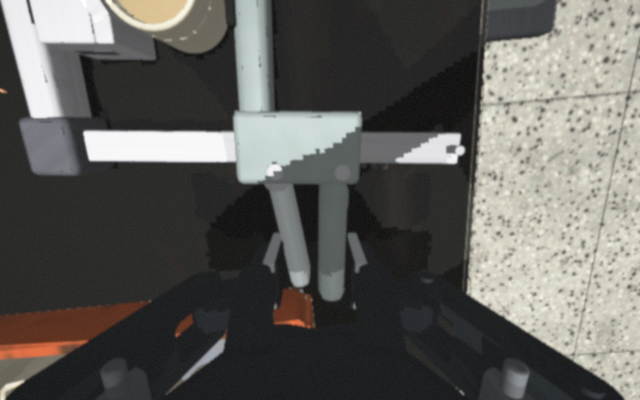

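>>> servo_tool:
  targets:
    - [0,0.003,0,0,0,0,0.2]
    - [0,0.003,0,2,-1,-2,0.5]
    - [0,0.003,0,2,-1,-2,0.5]
    - [0,0.003,0,2,-1,-2,0.5]
    - [0,0.003,0,2,-1,-2,0]
    - [0,0.003,0,2,-1,-2,-0.3]
    - [0,0.003,0,2,-1,-2,-0.3]
    - [0,0.003,0,2,-1,-2,-0.3]

```text
time_s: 30.35
eef_pos: [0.4781, 0.4162, 0.0056]
eef_rot: [0.521, -0.477, 0.521, 0.479]
wrist_force: [-4.9, 1.6, 9.9]
opening: 0.364
```

```bash
python3 - <<'E'
from h import *
i,K,R,t=cam("wrist"); save("w20",K=K,R=R,t=t); cv2.imwrite("pics/w20.png",i)
plan([.478,.415,.003],175)
E
```

```text
turn [ 0.0013  0.0019 -0.0004] shift [ 2.6 -0.  -1.2] | pos [0.4781 0.4162 0.0057] opening 0.362 F [-5.3  1.4  8.4] t 30.4
cur yaw 175.08 xaxis [-3.0e-04  1.9e-03 -1.0e+00] q [ 5.280e-01  5.810e-01  1.574e+00  2.000e-03  9.860e-01 -2.528e+00]
```

View pics/w20.png

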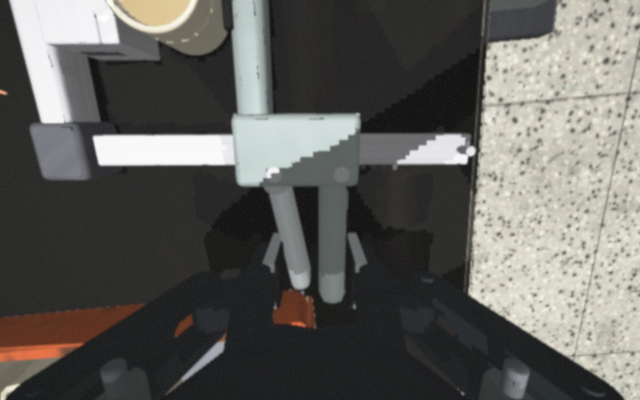

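>>> servo_tool:
  targets:
    - [0,0.002,0,0,0,0,0.2]
    - [0,0.002,0,2,0,-1,0.5]
    - [0,0.002,0,2,0,-1,0.5]
    - [0,0.002,0,2,0,-1,0.5]
    - [0,0.002,0,2,0,-1,0]
    - [0,0.002,0,2,0,-1,-0.3]
    - [0,0.002,0,2,0,-1,-0.3]
    - [0,0.002,0,2,0,-1,-0.3]

```text
time_s: 31.4
eef_pos: [0.4781, 0.4164, 0.0052]
eef_rot: [0.521, -0.478, 0.52, 0.479]
wrist_force: [-3.9, 1.1, 8.5]
opening: 0.36
```

```bash
python3 - <<'E'
from h import *
i,K,R,t=cam("wrist"); save("w21",K=K,R=R,t=t); cv2.imwrite("pics/w21.png",i)
plan([.478,.415,.003],175)
E
```

```text
turn [0.0018 0.0015 0.    ] shift [ 2.2 -0.1 -1.4] | pos [0.4781 0.4164 0.0052] opening 0.365 F [-4.7  1.8  9.6] t 31.45
cur yaw 175.1 xaxis [ 2.0e-04  1.5e-03 -1.0e+00] q [ 5.290e-01  5.820e-01  1.574e+00  1.000e-03  9.850e-01 -2.528e+00]
```

View pics/w21.png

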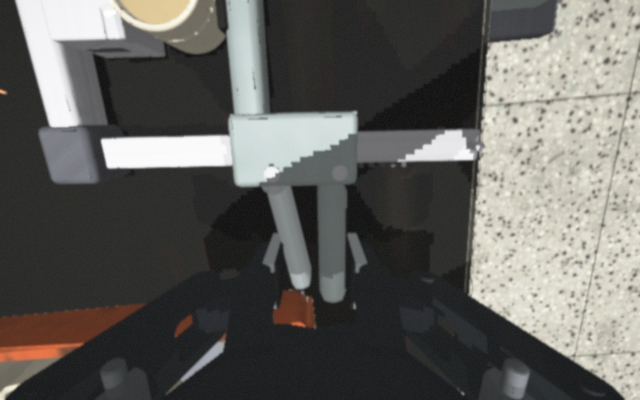

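>>> servo_tool:
  targets:
    - [0,0.001,0,0,0,0,0.2]
    - [0,0.001,0,2,0,-1,0.5]
    - [0,0.001,0,2,0,-1,0.5]
    - [0,0.001,0,2,0,-1,0.5]
    - [0,0.001,0,2,0,-1,0]
    - [0,0.001,0,2,0,-1,-0.3]
    - [0,0.001,0,2,0,-1,-0.3]
    - [0,0.001,0,2,0,-1,-0.3]

```text
time_s: 32.45
eef_pos: [0.478, 0.4169, 0.005]
eef_rot: [0.522, -0.478, 0.52, 0.479]
wrist_force: [-3.9, 2.5, 10.1]
opening: 0.362
```

```bash
python3 - <<'E'
from h import *
i,K,R,t=cam("wrist"); save("w22",K=K,R=R,t=t); cv2.imwrite("pics/w22.png",i)
plan([.478,.415,.003],175)
E
```

```text
turn [0.0021 0.0027 0.0003] shift [ 1.9 -0.2 -1.9] | pos [0.4779 0.4169 0.0049] opening 0.362 F [-5.1  2.6 10.3] t 32.5
cur yaw 175.12 xaxis [ 5.0e-04  2.7e-03 -1.0e+00] q [ 5.290e-01  5.820e-01  1.574e+00  2.000e-03  9.840e-01 -2.528e+00]
```

View pics/w22.png

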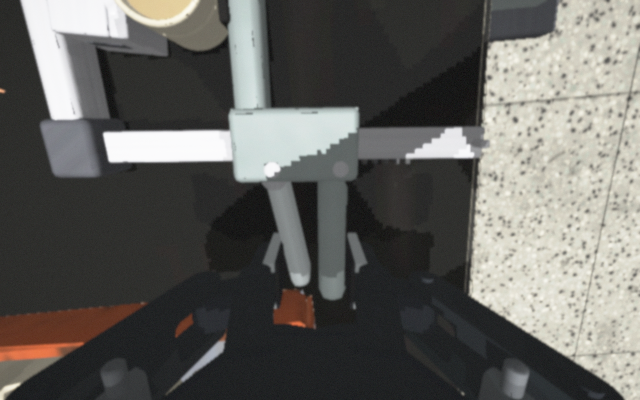

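>>> servo_tool:
  targets:
    - [0,0.002,0,0,0,0,0.2]
    - [0,0.002,0,2,0,-2,0.5]
    - [0,0.002,0,2,0,-2,0.5]
    - [0,0.002,0,2,0,-2,0.5]
    - [0,0.002,0,2,0,-2,0]
    - [0,0.002,0,2,0,-2,-0.35]
    - [0,0.002,0,2,0,-2,-0.4]
    - [0,0.002,0,2,0,-2,-0.4]

```text
time_s: 33.5
eef_pos: [0.4777, 0.4165, 0.0047]
eef_rot: [0.522, -0.478, 0.52, 0.479]
wrist_force: [-4.2, 1.9, 9.7]
opening: 0.348
```

```bash
python3 - <<'E'
from h import *
i,K,R,t=cam("wrist"); save("w23",K=K,R=R,t=t); cv2.imwrite("pics/w23.png",i)
plan([.478,.415,.003],175)
a=cv2.imread("pics/w22.png"); cv2.imwrite("pics/cmp.png",np.vstack([cv2.resize(x[0:190,0:500],None,fx=1.5,fy=1.5) for x in (a,i)]))
E
```

```text
turn [0.0026 0.0029 0.0008] shift [ 1.7 -0.3 -1.5] | pos [0.4778 0.4165 0.0047] opening 0.351 F [-4.6  2.3  8.8] t 33.55
cur yaw 175.15 xaxis [ 0.0011  0.0028 -1.    ] q [ 5.290e-01  5.820e-01  1.576e+00  2.000e-03  9.820e-01 -2.529e+00]
```

View pics/cmp.png

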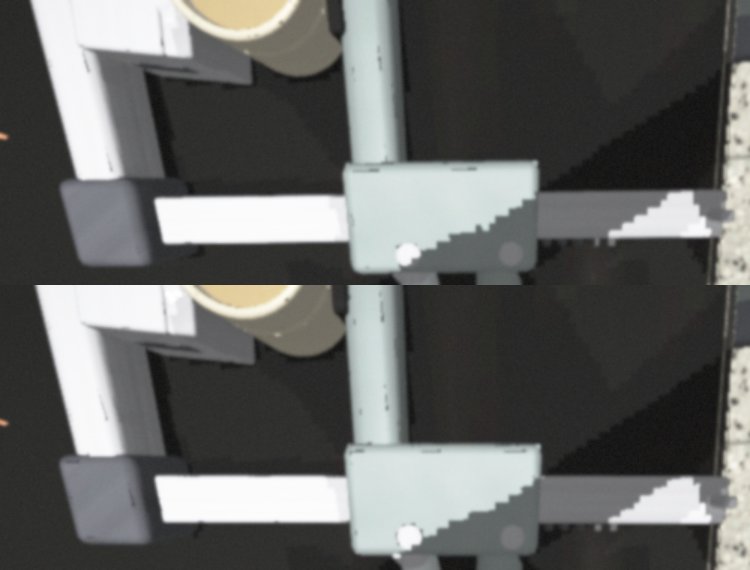

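>>> servo_tool:
  targets:
    - [0,0.003,0,0,0,0,0.2]
    - [0,0.003,0,2,0,-1,0.5]
    - [0,0.003,0,2,0,-1,0.5]
    - [0,0.003,0,2,0,-1,0.5]
    - [0,0.003,0,2,0,-1,0]
    - [0,0.003,0,2,0,-1,-0.4]
    - [0,0.003,0,2,0,-1,-0.6]
    - [0,0.003,0,2,0,-1,-0.6]

```text
time_s: 34.55
eef_pos: [0.4773, 0.417, 0.0044]
eef_rot: [0.521, -0.478, 0.52, 0.479]
wrist_force: [-5.9, 2.1, 11.4]
opening: 0.349
```

```bash
python3 - <<'E'
from h import *
i,K,R,t=cam("wrist"); save("w24",K=K,R=R,t=t); cv2.imwrite("pics/w24.png",i)
plan([.478,.415,.003],175)
a=cv2.imread("pics/w23.png"); cv2.imwrite("pics/cmp2.png",np.vstack([cv2.resize(x[0:190,0:500],None,fx=1.5,fy=1.5) for x in (a,i)]))
E
```

```text
turn [0.0028 0.0018 0.0005] shift [ 1.4 -0.9 -1.9] | pos [0.4772 0.417  0.0044] opening 0.347 F [-6.2  1.7 11.4] t 34.6
cur yaw 175.16 xaxis [ 6.0e-04  1.8e-03 -1.0e+00] q [ 5.310e-01  5.820e-01  1.575e+00  1.000e-03  9.830e-01 -2.527e+00]
```

View pics/cmp2.png

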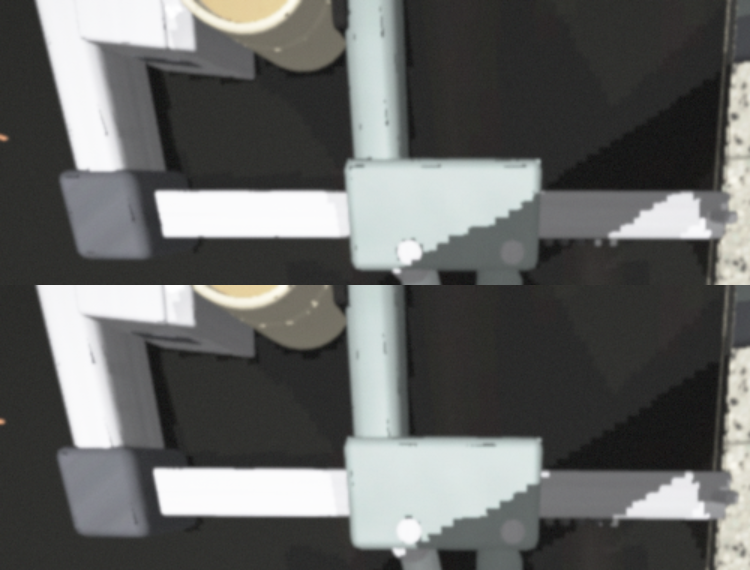

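>>> servo_tool:
  targets:
    - [0,0,0,0,0,0,0]
    - [0,0,0,0,0,0,0.5]
    - [0,0,0,0,0,0,0.5]
    - [0,0,0,0,0,0,0.5]
    - [0,0,0,-8,0,0,0.5]
    - [0,0,0,-30,0,0,0.5]
    - [0,0,0,-65,0,0,0.5]
    - [0,0,0,-100,0,0,0.5]

```text
time_s: 35.6
eef_pos: [0.4776, 0.417, 0.1072]
eef_rot: [0.522, -0.478, 0.52, 0.479]
wrist_force: [0.2, -0.7, -0.3]
opening: 0.751
```

>>> servo_tool:
  targets:
    - [0,0,0,-20,0,0,0.5]
    - [0,0,0,-40,0,0,0.5]
    - [0,0,0,-50,0,0,0.5]
    - [0,0,0,-50,0,0,0.5]
    - [0,0,0,-50,0,0,0.5]
    - [0,0,0,-50,0,0,0.5]
    - [0,0,0,-50,0,0,0.5]
    - [0,0,0,-50,0,0,0.5]

```text
time_s: 36.6
eef_pos: [0.4773, 0.4168, 0.1569]
eef_rot: [0.522, -0.478, 0.52, 0.479]
wrist_force: [-0.7, -0.3, -0.3]
opening: 0.745
```

```bash
python3 - <<'E'
from h import *
i,K,R,t=cam("wrist"); save("w25",K=K,R=R,t=t); cv2.imwrite("pics/w25.png",i); crop(i,120,20,260,190,3,"pics/w25c.png")
i,K,R,t=cam("side"); crop(i,180,200,140,110,5.5,"pics/s25c.png")
plan([.42,.2,.25],175)
E
```

```text
turn [0.0028 0.0027 0.0016] shift [ -93.6   38.8 -220.7] | pos [0.4774 0.4169 0.1571] opening 0.75 F [ 0.5  0.3 -0.7] t 36.7
cur yaw 175.16 xaxis [ 0.0018  0.0025 -1.    ] q [ 5.300e-01  3.770e-01  1.518e+00  1.000e-03  1.244e+00 -2.527e+00]
```

View pics/w25c.png

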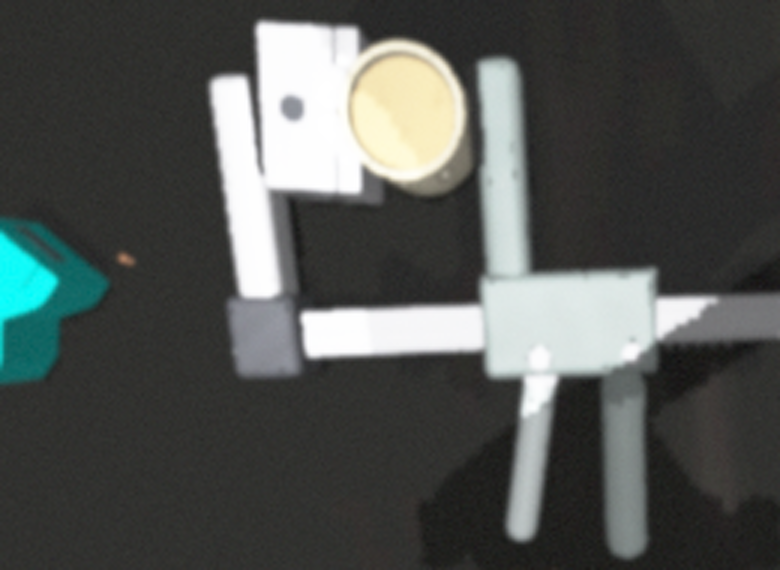

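View pics/s25c.png

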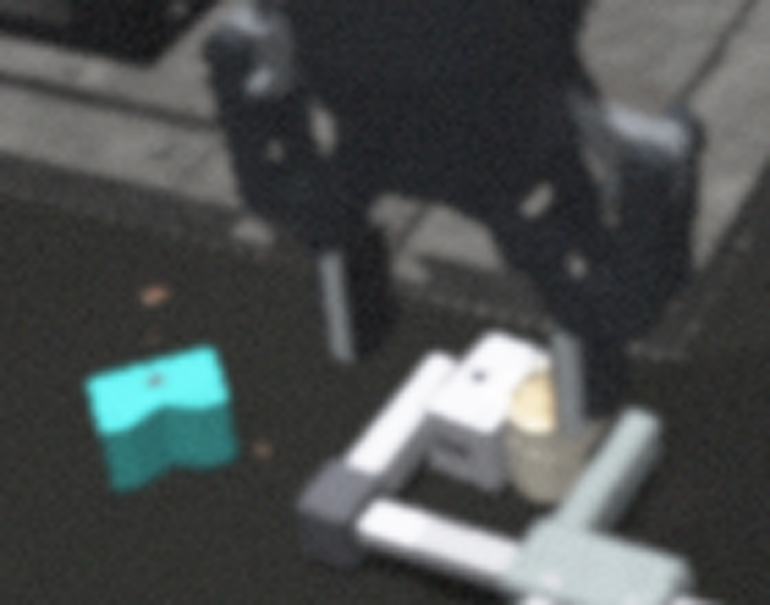

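```bash
python3 - <<'E'
from h import *
plan([.525,.33,.15],175)
E
```

```text
turn [0.0028 0.0027 0.0016] shift [  6.9 -54.7 -82.6] | pos [0.4774 0.4169 0.1571] opening 0.75 F [ 0.5  0.3 -0.7] t 36.7
cur yaw 175.16 xaxis [ 0.0018  0.0025 -1.    ] q [ 5.300e-01  3.770e-01  1.518e+00  1.000e-03  1.244e+00 -2.527e+00]
```

>>> servo_tool:
  targets:
    - [0.003,0.003,0.002,2,-10,-15,0.5]
    - [0.003,0.003,0.002,4,-28,-40,0.5]
    - [0.003,0.003,0.002,6,-45,-67,0.5]
    - [0.003,0.003,0.002,7,-53,-80,0.5]
    - [0.003,0.003,0.002,7,-55,-83,0.5]
    - [0.003,0.003,0.002,7,-55,-83,0.5]
    - [0.003,0.003,0.002,7,-55,-83,0.5]
    - [0.003,0.003,0.002,7,-55,-83,0.5]

```text
time_s: 37.7
eef_pos: [0.5249, 0.3303, 0.15]
eef_rot: [0.521, -0.478, 0.521, 0.478]
wrist_force: [0.3, 0.2, 0.8]
opening: 0.751
```

```bash
python3 - <<'E'
from h import *
i,K,R,t=cam("wrist"); save("w26",K=K,R=R,t=t); cv2.imwrite("pics/w26.png",i); crop(i,200,90,260,170,3,"pics/w26c.png")
E
```

```text
(no output)
```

View pics/w26.png

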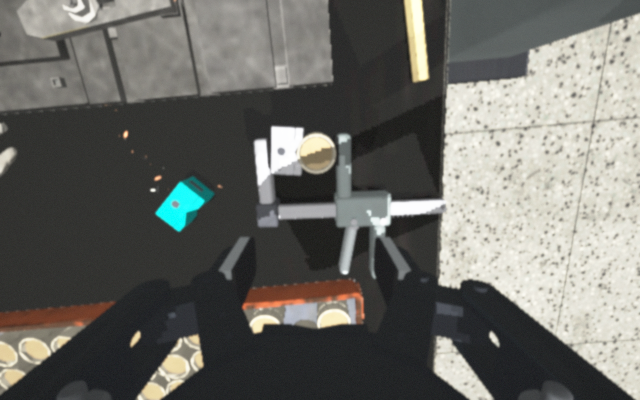

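View pics/w26c.png

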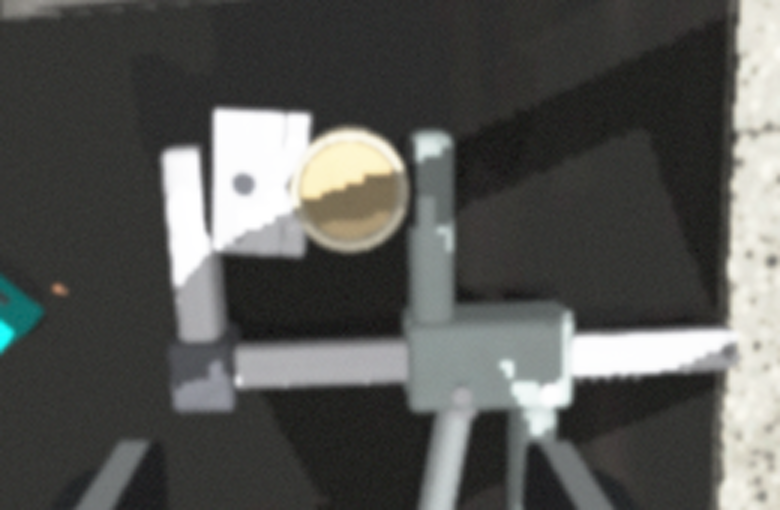

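```bash
cat >> h.py <<'E'
def blockdraw(g,c,thd,K,R,t,x0,y0,s,z=.03,col=(0,0,255)):
    f=clampframe(c,thd); pts=[(-22,-14.5),(-12,-14.5),(0,-7.5),(12,-14.5),(22,-14.5),(22,14.5),(-22,14.5)]
    P=np.array([w2px(f(a,b,z*1000),K,R,t) for a,b in pts]); cv2.polylines(g,[((P-[x0,y0]+.5)*s).astype(int)],True,col,1)
def bushdraw(g,b,K,R,t,x0,y0,s,z=.036):
    P=np.array([w2px([b[0]+.018*np.cos(a),b[1]+.018*np.sin(a),z],K,R,t) for a in np.linspace(0,6.283,60)]); cv2.polylines(g,[((P-[x0,y0]+.5)*s).astype(int)],True,(255,0,255),1)
E
python3 - <<'E'
from h import *
d=np.load("w26.npz"); K,R,t=d["K"],d["R"],d["t"]; i=cv2.imread("pics/w26.png")
P=lambda u,v,z:px2w(200+u/3-.17,90+v/3-.17,z,K,R,t).round(4)
print("blk TL",P(214,108,.03),"BL",P(213,250,.03),"TR",P(311,113,.03),"BR",P(303,257,.03))
print("bush",P(350,189,.036))
print("farjaw front tip",P(201,148,.027),"front root",P(224,330,.027))
print("nearjaw front tip",P(412,135,.027),"root",P(410,315,.027))
print("barL",P(240,363,.018),"tail",P(730,348,.018))
E
```

```text
blk TL [0.5577 0.2632 0.03  ] BL [0.5637 0.3066 0.03  ] TR [0.5284 0.2672 0.03  ] BR [0.5353 0.3114 0.03  ]
bush [0.5185 0.2905 0.036 ]
farjaw front tip [0.5638 0.2748 0.027 ] front root [0.564  0.3341 0.027 ]
nearjaw front tip [0.4978 0.2765 0.027 ] root [0.5022 0.3343 0.027 ]
barL [0.5615 0.3488 0.018 ] tail [0.3922 0.358  0.018 ]
```

```bash
python3 - <<'E'
from h import *
a=[]
for n in ["w16","w19","w21","w22","w23","w24"]:
    i=cv2.imread(f"pics/{n}.png"); g=cv2.resize(i[0:200,0:260],None,fx=1.5,fy=1.5,interpolation=cv2.INTER_CUBIC); cv2.putText(g,n,(5,290),0,.6,(0,255,0),1); a.append(g)
cv2.imwrite("pics/seq.png",np.vstack([np.hstack(a[:2]),np.hstack(a[4:])])) 
i=cv2.imread("pics/w24.png"); crop(i,0,0,260,130,3,"pics/w24z.png")
i=cv2.imread("pics/w16.png"); crop(i,0,0,260,130,3,"pics/w16z.png")
E
```

```text
(no output)
```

View pics/w24z.png

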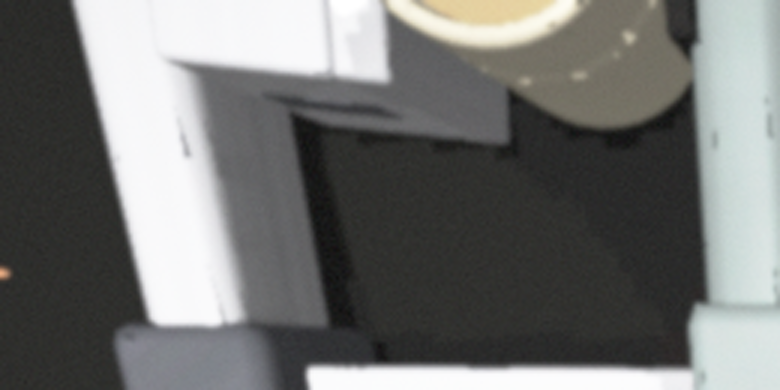

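View pics/w16z.png

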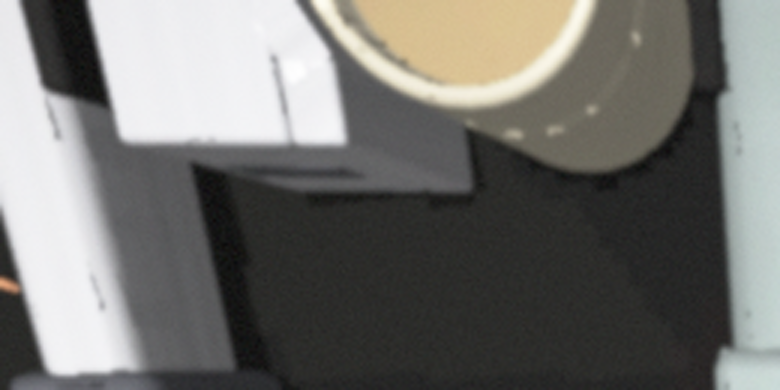

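```bash
python3 - <<'E'
from h import *
d=np.load("w26.npz"); K,R,t=d["K"],d["R"],d["t"]; i=cv2.imread("pics/w26.png")
g=cv2.resize(i[100:250,235:435],None,fx=4,fy=4,interpolation=cv2.INTER_CUBIC); cv2.imwrite("pics/w26r.png",g)
th=-3.0; o=np.array([.4800,.3543])
clampdraw(g,o,th,K,R,t,235,100,4,slide=29)
blockdraw(g,[.5463,.2871],-8,K,R,t,235,100,4); bushdraw(g,[.5185,.2905],K,R,t,235,100,4)
f=clampframe(o,th)
for s,y in(("n",22),("f",112-29)):
    P=np.array([w2px(f(x,y,25),K,R,t) for x in(48,76)]); cv2.polylines(g,[((P-[235,100]+.5)*4).astype(int)],False,(0,255,255),2)
cv2.imwrite("pics/w26o.png",g)
E
```

```text
(no output)
```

View pics/w26o.png

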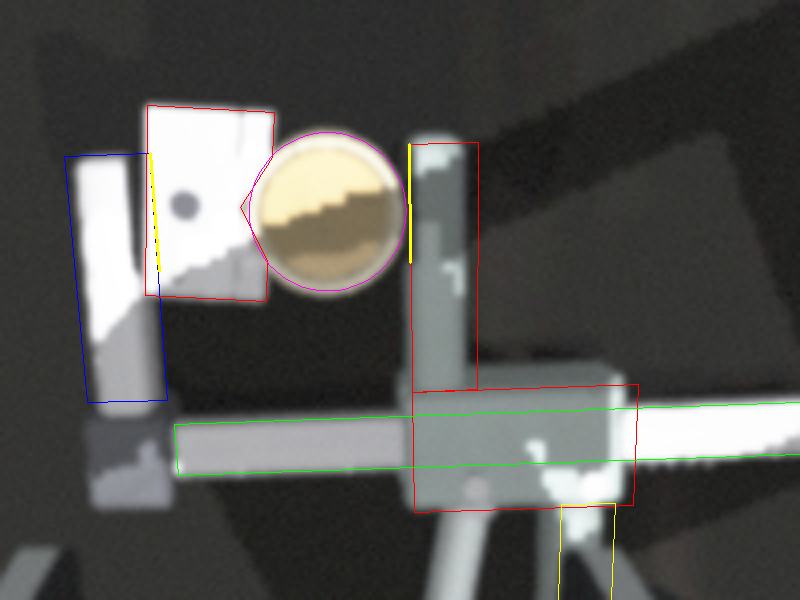

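View pics/w26r.png

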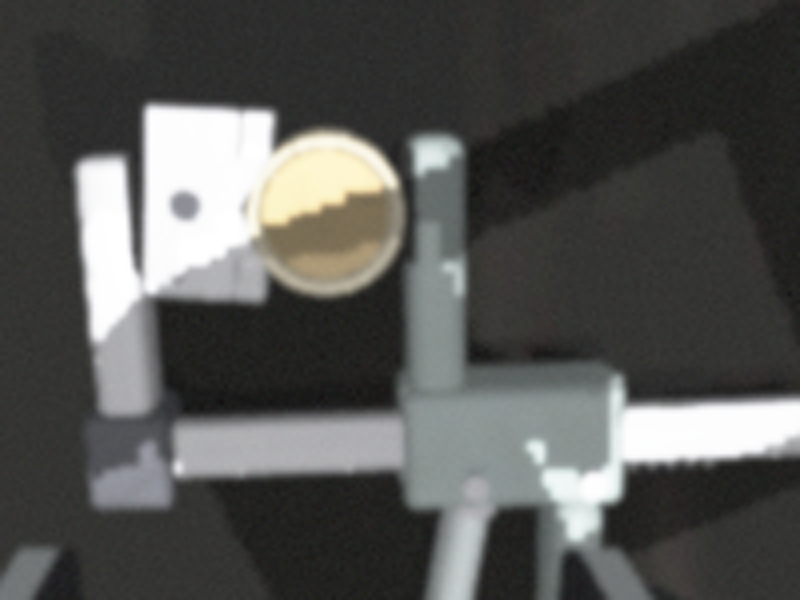

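>>> servo_tool:
  targets:
    - [0,0,0,-30,0,-10,0.5]
    - [0,0,0,-60,15,-40,0.5]
    - [0,0,0,-90,35,-80,0.5]
    - [0,0,0,-100,55,-125,0.5]
    - [0,0,0,-110,75,-170,0.5]
    - [0,0,0,-110,95,-215,0.5]
    - [0,0,0,-110,105,-245,0.5]
    - [0,0,0,-110,110,-260,0.5]

```text
time_s: 38.75
eef_pos: [0.393, 0.0867, 0.2604]
eef_rot: [0.522, -0.477, 0.525, 0.473]
wrist_force: [-0.7, 0.5, -0.5]
opening: 0.751
```

```bash
python3 - <<'E'
from h import *
plan([.42,.07,.26],175)
i,K,R,t=cam("top"); cv2.imwrite("pics/t30.png",i); crop(i,170,160,110,100,7,"pics/t30c.png")
i,K,R,t=cam("side"); cv2.imwrite("pics/s30.png",i); crop(i,200,230,130,90,6,"pics/s30c.png")
E
```

```text
turn [-0.0094 -0.0077  0.0008] shift [  0.5 -28.5 -14. ] | pos [0.393  0.0867 0.2604] opening 0.751 F [-0.7  0.5 -0.5] t 38.75
cur yaw 174.46 xaxis [ 1.0e-04 -7.7e-03 -1.0e+00] q [-0.073 -0.258  1.971 -0.008  1.427 -3.117]
```

View pics/t30.png

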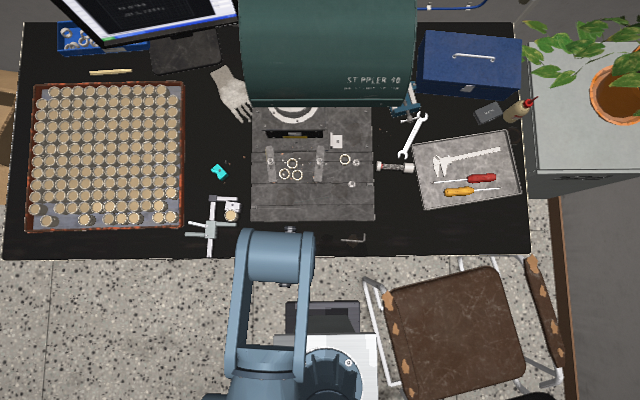

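View pics/s30c.png

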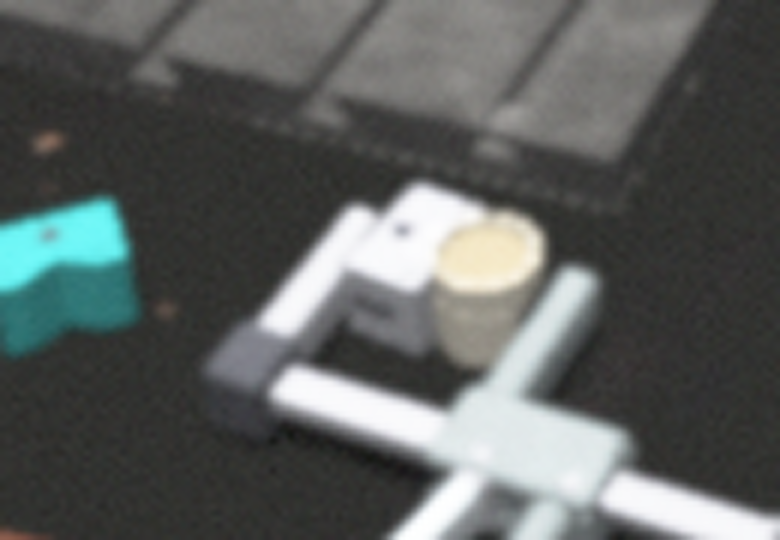

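View pics/t30c.png

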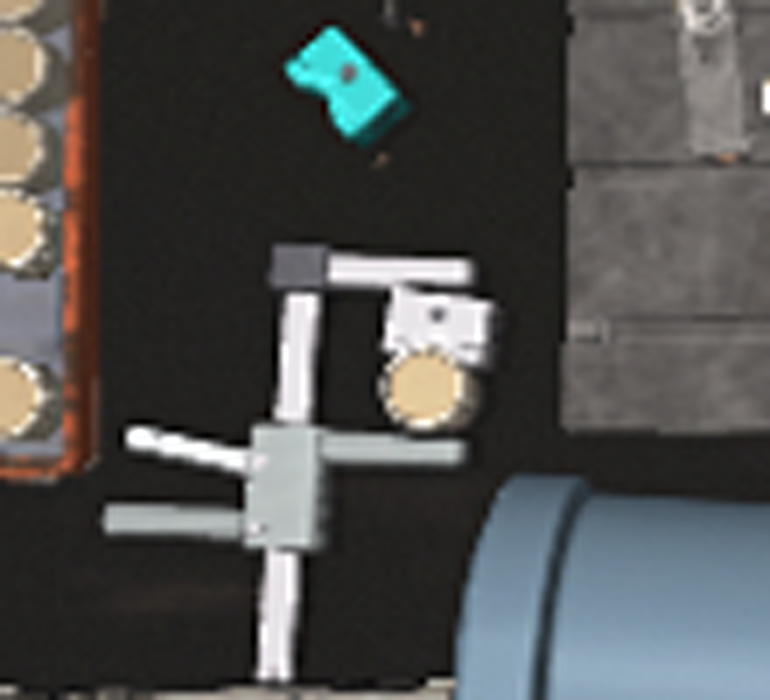

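```bash
python3 - <<'E'
from h import *
plan([.5579,.2677,.2],17)
E
```

```text
turn [ 2.7499e+00 -1.3000e-03  1.0200e-02] shift [  59.  -146.7  195.3] | pos [0.3933 0.0877 0.2603] opening 0.754 F [0.1 0.  0.2] t 38.85
cur yaw 174.56 xaxis [-2.0e-04 -7.3e-03 -1.0e+00] q [-0.071 -0.256  1.97  -0.007  1.427 -3.117]
```

>>> servo_tool:
  targets:
    - [0.17,0,0,5,-5,8,0.7]
    - [0.34,0,0,12,-20,30,0.7]
    - [0.52,0,0,20,-40,55,0.7]
    - [0.7,0,0,30,-62,85,0.7]
    - [0.88,0,0,38,-85,115,0.7]
    - [1.06,0,0,45,-108,145,0.7]
    - [1.24,0,0,52,-128,172,0.7]
    - [1.42,0,0,57,-142,190,0.7]

```text
time_s: 39.85
eef_pos: [0.5532, 0.2659, 0.2006]
eef_rot: [0.706, -0.021, 0.707, 0.016]
wrist_force: [-0.2, -0.2, -0.1]
opening: 0.849
```

```bash
python3 - <<'E'
from h import *
plan([.5579,.2677,.15],17)
E
```

```text
turn [1.3267 0.0033 0.0069] shift [50.6  1.9  4.9] | pos [0.5532 0.2659 0.2006] opening 0.849 F [-0.2 -0.2 -0.1] t 39.85
cur yaw 93.01 xaxis [-0.0012 -0.0071 -1.    ] q [ 0.258  0.296  1.531 -0.007  1.318 -1.363]
```

>>> servo_tool:
  targets:
    - [0.17,0.003,0.007,10,0,1,0.7]
    - [0.34,0.003,0.007,25,1,3,0.7]
    - [0.51,0.003,0.007,40,2,5,0.7]
    - [0.68,0.003,0.007,50,2,5,0.7]
    - [0.85,0.003,0.007,50,2,5,0.7]
    - [1.02,0.003,0.007,50,2,5,0.7]
    - [1.18,0.003,0.007,50,2,5,0.7]
    - [1.32,0.003,0.007,50,2,5,0.7]

```text
time_s: 40.85
eef_pos: [0.5578, 0.2696, 0.1498]
eef_rot: [0.569, 0.419, 0.569, -0.42]
wrist_force: [0.0, -0.5, 0.3]
opening: 0.853
```

```bash
python3 - <<'E'
from h import *
plan([.5579,.2677,.04],17)
i,K,R,t=cam("wrist"); save("w31",K=K,R=R,t=t); cv2.imwrite("pics/w31.png",i)
E
```

```text
turn [ 0.0038 -0.0003  0.0004] shift [109.8  -0.4   1.9] | pos [0.5578 0.2696 0.1498] opening 0.853 F [ 0.  -0.5  0.3] t 40.85
cur yaw 17.22 xaxis [-5.e-04  1.e-04 -1.e+00] q [ 0.259  0.358  1.56   0.     1.225 -0.042]
```

View pics/w31.png

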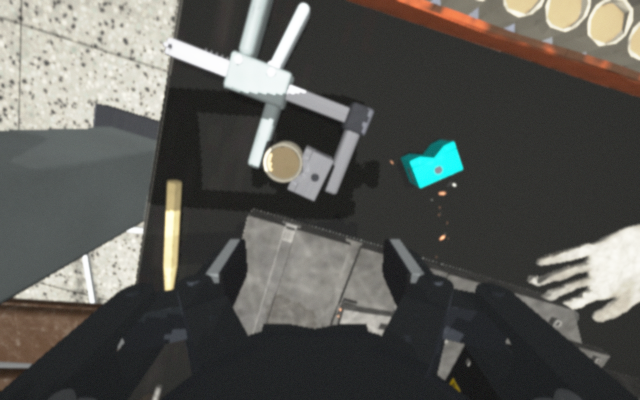

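>>> servo_tool:
  targets:
    - [0.004,0,0,15,0,1,0.7]
    - [0.004,0,0,40,0,2,0.7]
    - [0.004,0,0,65,0,2,0.7]
    - [0.004,0,0,85,0,2,0.7]
    - [0.004,0,0,94,0,2,0.7]
    - [0.004,0,0,95,0,2,0.7]
    - [0.004,0,0,95,0,2,0.7]
    - [0.004,0,0,95,0,2,0.7]

```text
time_s: 41.9
eef_pos: [0.5591, 0.2679, 0.0559]
eef_rot: [0.568, 0.423, 0.567, -0.422]
wrist_force: [-0.3, -0.1, 0.2]
opening: 0.85
```

```bash
python3 - <<'E'
from h import *
plan([.5579,.2677,.04],17)
i,K,R,t=cam("wrist"); save("w32",K=K,R=R,t=t); cv2.imwrite("pics/w32.png",i)
crop(i,200,80,240,180,3.3,"pics/w32c.png")
E
```

```text
turn [-0.0053 -0.0002 -0.0015] shift [15.9 -1.2 -0.2] | pos [0.5591 0.2679 0.0559] opening 0.85 F [-0.3 -0.1  0.2] t 41.9
cur yaw 16.7 xaxis [ 1.4e-03  6.0e-04 -1.0e+00] q [ 0.256  0.479  1.605  0.     1.055 -0.036]
```

View pics/w32c.png

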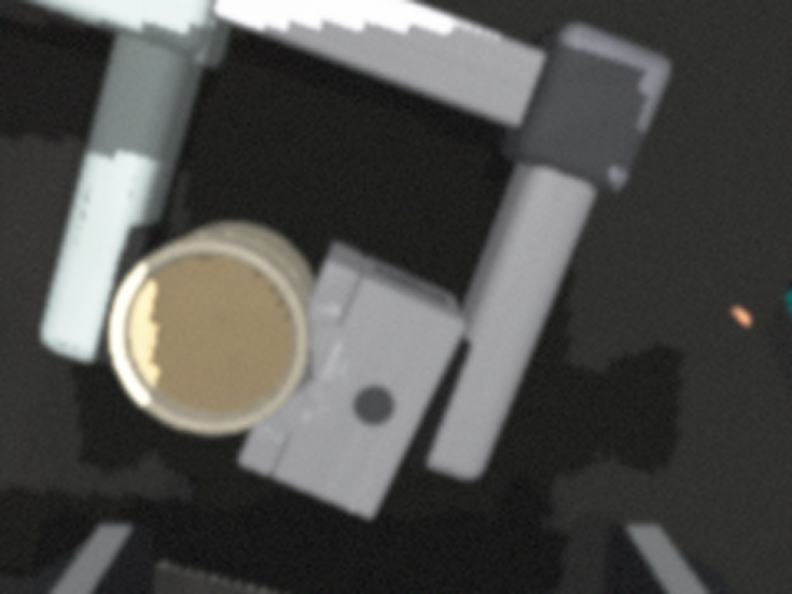

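```bash
python3 - <<'E'
from h import *
s=3.3; P=lambda u,v,z:px2tool(200+u/s-.15,80+v/s-.15,.0559-z).round(1)
print("bush c",P(208,340,.036),"corner F",P(240,463,.03),"corner B",P(372,520,.03),"BL",P(465,325,.03),"FL",P(333,245,.03))
print("jaw tip front",P(430,466,.027),"tip back",P(482,478,.027),"jaw root front",P(520,190,.027),"near tip",P(95,360,.027))
E
```

```text
bush c [ 19.9 -31.7 -32.7] corner F [ 25.9 -27.8  -6.8] corner B [25.9 -2.1  5.2] BL [ 25.9  15.4 -34.3] FL [ 25.9  -9.1 -49.1]
jaw tip front [28.9  9.4 -5.2] tip back [28.9 19.9 -2.6] jaw root front [ 28.9  25.  -58.8] near tip [ 28.9 -55.4 -26.8]
```

>>> servo_tool:
  targets:
    - [0,0,0,5,-2,-1,0.7]
    - [0,0,0,15,-3,-1,0.7]
    - [0,0,0,28,-3,-1,0.7]
    - [0,0,0,40,-3,-1,0.7]
    - [0,0,0,48,-3,-1,0.7]
    - [0,0,0,51,-3,-1,0.7]
    - [0,0,0,51,-3,-1,0.5]
    - [0,0,0,51,-3,-1,0.4]

```text
time_s: 42.95
eef_pos: [0.5563, 0.2681, 0.0053]
eef_rot: [0.568, 0.423, 0.567, -0.421]
wrist_force: [0.6, 0.9, -0.5]
opening: 0.702
```

```bash
python3 - <<'E'
from h import *
plan([.5579,.2677,.04],17)
i,K,R,t=cam("wrist"); save("w33",K=K,R=R,t=t); cv2.imwrite("pics/w33.png",i)
E
```

```text
turn [-0.0054 -0.0002 -0.0022] shift [-34.7   1.5   0.8] | pos [0.5563 0.2681 0.0053] opening 0.702 F [ 0.6  0.9 -0.5] t 42.95
cur yaw 16.69 xaxis [ 2.e-03  8.e-04 -1.e+00] q [ 0.257  0.553  1.621  0.     0.966 -0.035]
```

View pics/w33.png

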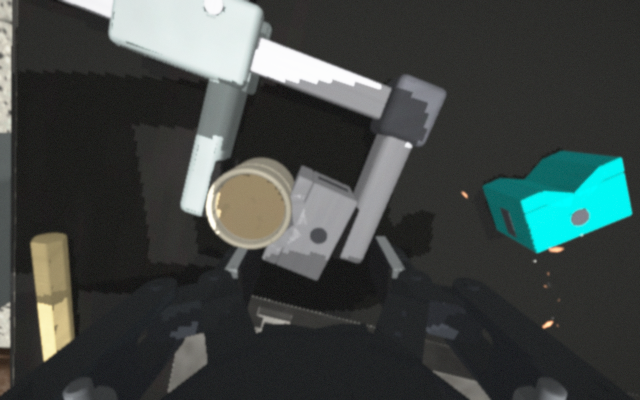

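Fingers straddle the block's front corner and the far jaw's tip, clear of the bush. Pinch gently.

>>> servo_tool:
  targets:
    - [0,0,0,0,0,0,0.25]
    - [0,0,0,0,0,0,0.15]
    - [0,0,0,0,0,0,0.1]
    - [0,0,0,0,0,0,0.05]
    - [0,0,0,0,0,0,0.02]
    - [0,0,0,0,0,0,0]
    - [0,0,0,0,0,0,0]
    - [0,0,0,0,0,0,0]

```text
time_s: 44.0
eef_pos: [0.5574, 0.2681, 0.007]
eef_rot: [0.568, 0.423, 0.566, -0.421]
wrist_force: [-1.4, -1.9, 8.7]
opening: 0.539
```

```bash
python3 - <<'E'
from h import *
plan([.5579,.2677,.04],17)
i,K,R,t=cam("wrist"); save("w34",K=K,R=R,t=t); cv2.imwrite("pics/w34.png",i)
crop(i,170,60,260,200,3,"pics/w34c.png")
E
```

```text
turn [-0.0049  0.0004 -0.0044] shift [-33.    0.5   0.6] | pos [0.5574 0.2681 0.007 ] opening 0.539 F [-1.4 -1.9  8.7] t 44.0
cur yaw 16.72 xaxis [ 4.3e-03  9.0e-04 -1.0e+00] q [ 0.257  0.551  1.62  -0.     0.967 -0.035]
```

View pics/w34c.png

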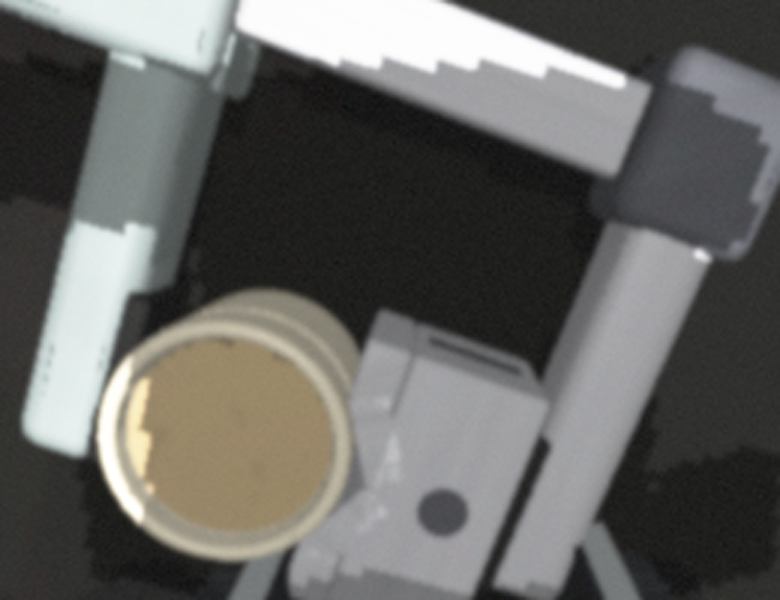

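>>> servo_tool:
  targets:
    - [0,0,0,-1,0,0,0.1]
    - [0,0,0,-1,0,0,0.3]
    - [0,0,0,-1,0,0,0.5]
    - [0,0,0,-1,0,0,0.7]
    - [0,0,0,-10,0,0,0.7]
    - [0,0,0,-40,0,0,0.7]
    - [0,0,0,-80,0,0,0.7]
    - [0,0,0,-115,0,0,0.7]

```text
time_s: 45.05
eef_pos: [0.5572, 0.2682, 0.1241]
eef_rot: [0.569, 0.424, 0.566, -0.42]
wrist_force: [1.3, 0.4, -0.6]
opening: 0.845
```

```bash
python3 - <<'E'
from h import *
plan([.478,.415,.15],-5)
i,K,R,t=cam("wrist"); save("w35",K=K,R=R,t=t); cv2.imwrite("pics/w35.png",i)
crop(i,150,0,240,200,3,"pics/w35c.png")
E
```

```text
turn [ 0.3791 -0.0007 -0.0056] shift [ -26.1  -33.5 -163.4] | pos [0.5572 0.2682 0.1241] opening 0.845 F [ 1.3  0.4 -0.6] t 45.05
cur yaw 16.72 xaxis [ 0.0055  0.0013 -1.    ] q [ 0.257  0.382  1.584 -0.     1.17  -0.035]
```

View pics/w35c.png

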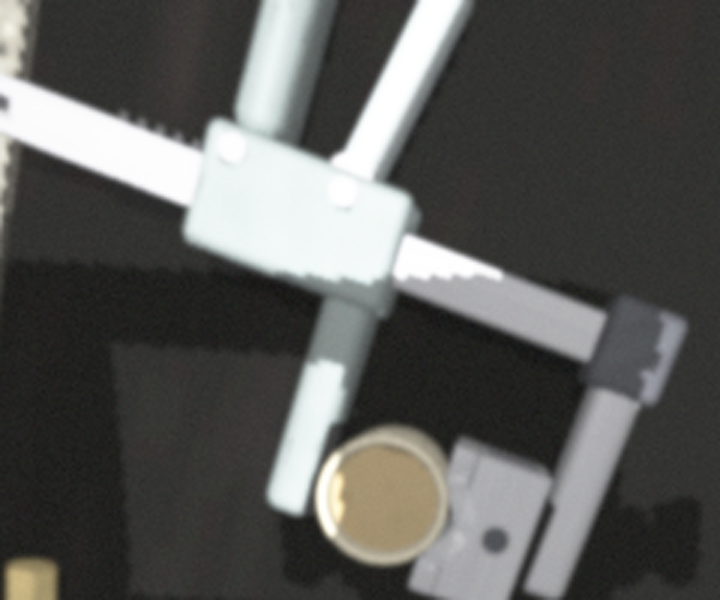

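```bash
python3 - <<'E'
from h import *
d=np.load("w35.npz"); K,R,t=d["K"],d["R"],d["t"]; i=cv2.imread("pics/w35.png")
P=lambda u,v,z:px2w(150+u/3-.17,v/3-.17,z,K,R,t).round(4)
print("bar front",P(402,258,.018),"bar far",P(600,338,.018),"tail",P(5,103,.018))
print("near jaw tip front",P(322,455,.027),P(302,512,.027),"blk back",P(550,470,.03),P(510,598,.03),"far jaw front",P(556,490,.027),P(527,595,.027),"bush",P(382,496,.036))
for o,th,sl in (([.4827,.3545],-3,31),):
    g=cv2.resize(i[0:200,150:390],None,fx=3,fy=3,interpolation=cv2.INTER_CUBIC)
    clampdraw(g,o,th,K,R,t,150,0,3,slide=sl); cv2.imwrite("pics/w35o.png",g)
E
```

```text
bar front [0.5045 0.3547 0.018 ] bar far [0.5641 0.3505 0.018 ] tail [0.3937 0.3614 0.018 ]
near jaw tip front [0.4975 0.2969 0.027 ] [0.4957 0.2792 0.027 ] blk back [0.5607 0.3118 0.03  ] [0.5609 0.2726 0.03  ] far jaw front [0.5644 0.3066 0.027 ] [0.5658 0.2742 0.027 ] bush [0.5175 0.2921 0.036 ]
```

View pics/w35o.png

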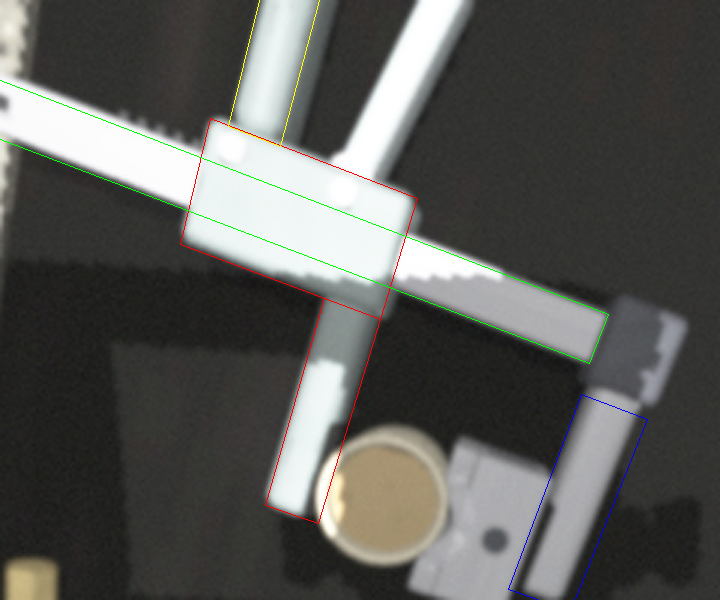

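```bash
python3 - <<'E'
from h import *
plan([.4785,.4088,.08],-3)
E
```

```text
turn [ 0.3444 -0.0016 -0.0132] shift [  48.9  -38.5 -157.3] | pos [0.5601 0.2691 0.1295] opening 0.846 F [2.9 1.7 3.3] t 45.1
cur yaw 16.73 xaxis [ 0.0128  0.0032 -0.9999] q [ 0.257  0.377  1.579 -0.     1.173 -0.035]
```

>>> servo_tool:
  targets:
    - [0.05,0,-0.006,0,-5,-20,0.6]
    - [0.12,-0.001,-0.01,5,-13,-55,0.5]
    - [0.2,-0.001,-0.013,15,-25,-95,0.5]
    - [0.3,-0.001,-0.013,30,-34,-135,0.5]
    - [0.34,-0.001,-0.013,45,-38,-155,0.5]
    - [0.344,-0.001,-0.013,49,-38,-157,0.5]
    - [0.344,-0.001,-0.013,49,-38,-157,0.5]
    - [0.344,-0.001,-0.013,49,-38,-157,0.5]

```text
time_s: 46.1
eef_pos: [0.4803, 0.408, 0.0808]
eef_rot: [0.487, 0.514, 0.487, -0.512]
wrist_force: [-0.4, 0.5, 1.0]
opening: 0.751
```

```bash
python3 - <<'E'
from h import *
plan([.4785,.4088,.003],-3)
i,K,R,t=cam("wrist"); save("w36",K=K,R=R,t=t); clampdraw(i,[.4827,.3545],-3,K,R,t,0,0,1,slide=31); cv2.imwrite("pics/w36.png",i)
E
```

```text
turn [-0.0003 -0.0012 -0.0013] shift [77.8 -1.9 -0.6] | pos [0.4803 0.408  0.0808] opening 0.751 F [-0.4  0.5  1. ] t 46.1
cur yaw -3.02 xaxis [ 0.0013  0.0011 -1.    ] q [0.516 0.463 1.569 0.    1.108 0.569]
```

View pics/w36.png

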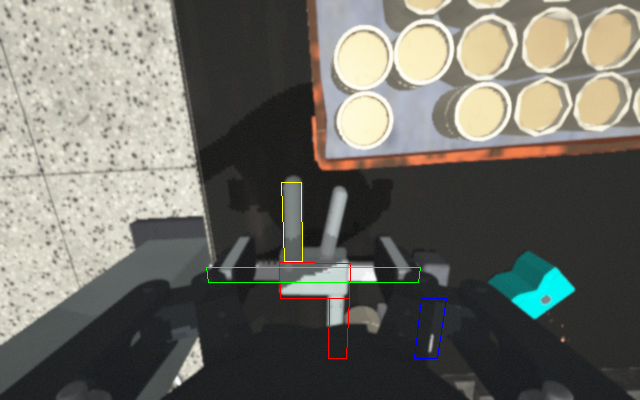

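>>> servo_tool:
  targets:
    - [0,-0.001,-0.001,15,-1,-1,0.5]
    - [0,-0.001,-0.001,35,-2,-1,0.5]
    - [0,-0.001,-0.001,55,-2,-1,0.5]
    - [0,-0.001,-0.001,70,-2,-1,0.5]
    - [0,-0.001,-0.001,76,-2,-1,0.5]
    - [0,-0.001,-0.001,77,-2,-1,0.5]
    - [0,-0.001,-0.001,77,-2,-1,0.3]
    - [0,-0.001,-0.001,77,-2,-1,0.15]

```text
time_s: 47.15
eef_pos: [0.4795, 0.4096, 0.0049]
eef_rot: [0.487, 0.514, 0.486, -0.512]
wrist_force: [1.7, -0.8, 0.1]
opening: 0.574
```

>>> servo_tool:
  targets:
    - [0,0,0,0,0,0,0.08]
    - [0,0,0,0,-1,0,0]
    - [0,0,0,0,-2.5,0,-0.08]
    - [0,0,0,0,-4,0,-0.16]
    - [0,0,0,0,-5.5,0,-0.24]
    - [0,0,0,0,-7,0,-0.32]
    - [0,0,0,0,-7,0,-0.4]
    - [0,0,0,0,-7,0,-0.4]

```text
time_s: 48.15
eef_pos: [0.4747, 0.4107, 0.0068]
eef_rot: [0.488, 0.515, 0.486, -0.51]
wrist_force: [1.6, -0.2, 8.2]
opening: 0.357
```

```bash
python3 - <<'E'
from h import *
plan([.4785,.4088,.003],-3)
i,K,R,t=cam("wrist"); save("w37",K=K,R=R,t=t); cv2.imwrite("pics/w37.png",i)
i,K,R,t=cam("side"); crop(i,200,230,130,90,6,"pics/s37c.png")
E
```

```text
turn [ 0.0005 -0.0032 -0.0071] shift [3.8 3.8 1.7] | pos [0.4747 0.4107 0.0068] opening 0.357 F [ 1.6 -0.2  8.2] t 48.15
cur yaw -2.97 xaxis [ 0.0073  0.0028 -1.    ] q [ 5.250e-01  5.650e-01  1.597e+00 -1.000e-03  9.720e-01  5.780e-01]
```

View pics/w37.png

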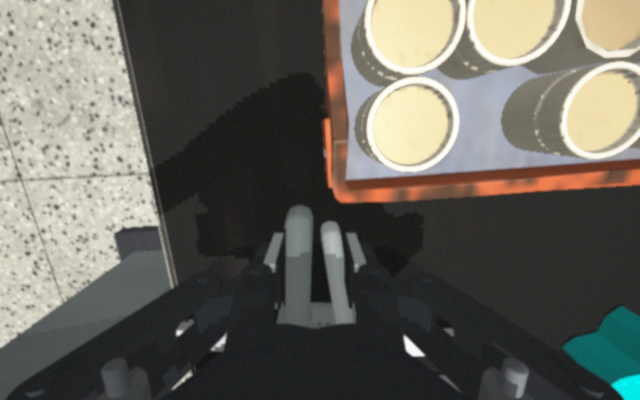

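View pics/s37c.png

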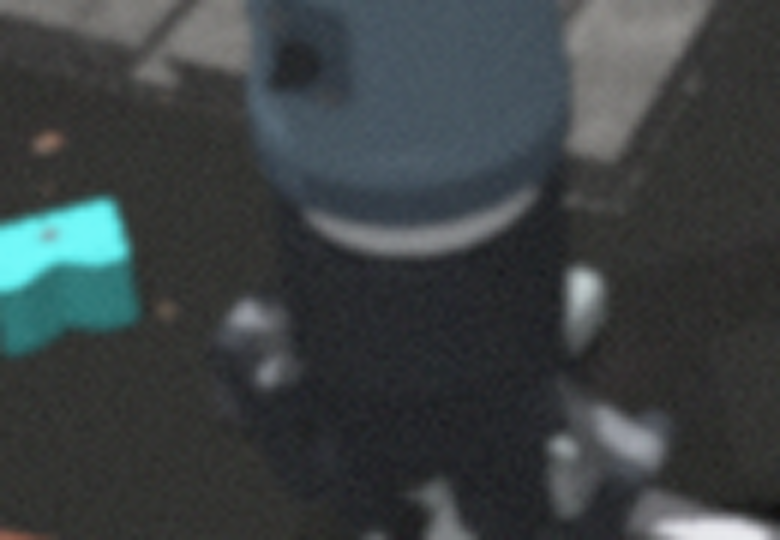

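>>> servo_tool:
  targets:
    - [0,0,0,0,1,0,-0.2]
    - [0,0,0,1,4,0,0]
    - [0,0,0,2,7,0,0.3]
    - [0,0,0,2,7,0,0.4]
    - [0,0,0,2,7,0,0.2]
    - [0,0,0,2,7,0,0.05]
    - [0,0,0,2,5,0,-0.08]
    - [0,0,0,2,3,0,-0.2]

```text
time_s: 49.25
eef_pos: [0.4781, 0.4112, 0.0058]
eef_rot: [0.488, 0.516, 0.486, -0.509]
wrist_force: [2.4, 0.5, 2.8]
opening: 0.406
```

>>> servo_tool:
  targets:
    - [0,0,0,0,-1,0,-0.28]
    - [0,0,0,0,-3,0,-0.4]
    - [0,0,0,0,-3,0,-0.5]
    - [0,0,0,0,-3,0,-0.5]
    - [0,0,0,0,-3,0,-0.5]
    - [0,0,0,0,-2,0,-0.2]
    - [0,0,0,0,1,0,0]
    - [0,0,0,0,4,0,0.3]

```text
time_s: 50.25
eef_pos: [0.4811, 0.4108, 0.005]
eef_rot: [0.488, 0.515, 0.486, -0.51]
wrist_force: [-0.8, -0.1, 0.5]
opening: 0.649
```

>>> servo_tool:
  targets:
    - [0,0,0,0,0,0,0.5]
    - [0,0,0,-2,0,0,0.5]
    - [0,0,0,-20,0,0,0.5]
    - [0,0,0,-55,0,0,0.5]
    - [0,0,0,-95,0,0,0.5]
    - [0,0,0,-135,0,10,0.5]
    - [0,0,0,-165,0,30,0.5]
    - [0,0,0,-180,0,60,0.5]

```text
time_s: 51.25
eef_pos: [0.4778, 0.3508, 0.1888]
eef_rot: [0.489, 0.516, 0.486, -0.508]
wrist_force: [0.9, -0.6, -0.0]
opening: 0.747
```

```bash
python3 - <<'E'
from h import *
plan([.40,.12,.26],-3)
i,K,R,t=cam("top"); crop(i,170,160,110,100,7,"pics/t38c.png")
i,K,R,t=cam("wrist"); cv2.imwrite("pics/w38.png",i)
E
```

```text
turn [ 0.0024 -0.0058 -0.0108] shift [-73.2 -65.4 234. ] | pos [0.4778 0.3508 0.1888] opening 0.747 F [ 0.9 -0.6 -0. ] t 51.25
cur yaw -2.86 xaxis [ 0.0111  0.0053 -0.9999] q [0.433 0.251 1.612 0.    1.266 0.483]
```

View pics/w38.png

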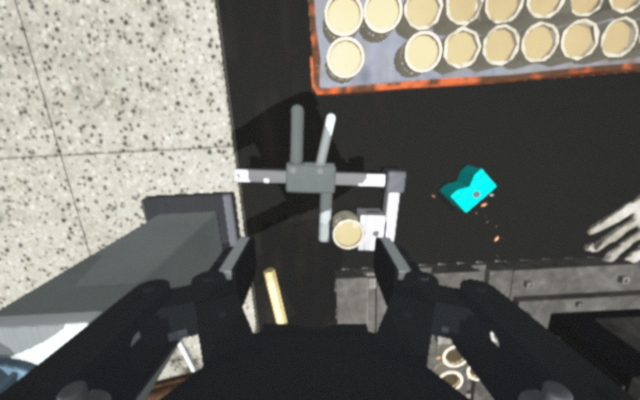

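>>> servo_tool:
  targets:
    - [0,0,0,-15,-6,25,0.5]
    - [0,-0.005,-0.01,-35,-20,70,0.5]
    - [0,-0.005,-0.01,-55,-38,120,0.5]
    - [0,-0.005,-0.01,-70,-52,170,0.5]
    - [0,-0.005,-0.01,-73,-62,210,0.5]
    - [0,-0.005,-0.01,-73,-65,230,0.5]
    - [0,-0.005,-0.01,-73,-65,234,0.5]
    - [0,-0.005,-0.01,-73,-65,234,0.5]

```text
time_s: 52.35
eef_pos: [0.4003, 0.119, 0.2601]
eef_rot: [0.487, 0.514, 0.486, -0.513]
wrist_force: [0.2, -0.0, -0.6]
opening: 0.75
```

```bash
python3 - <<'E'
from h import *
print(obs()["time_s"],obs()["eef_pos"])
i,K,R,t=cam("top"); crop(i,170,160,110,100,7,"pics/t39c.png"); crop(i,240,130,170,125,4.5,"pics/t39b.png")
i,K,R,t=cam("side"); crop(i,200,230,130,90,6,"pics/s39c.png")
E
```

```text
52.35 [0.40033743 0.11902627 0.26008748]
```

View pics/t39c.png

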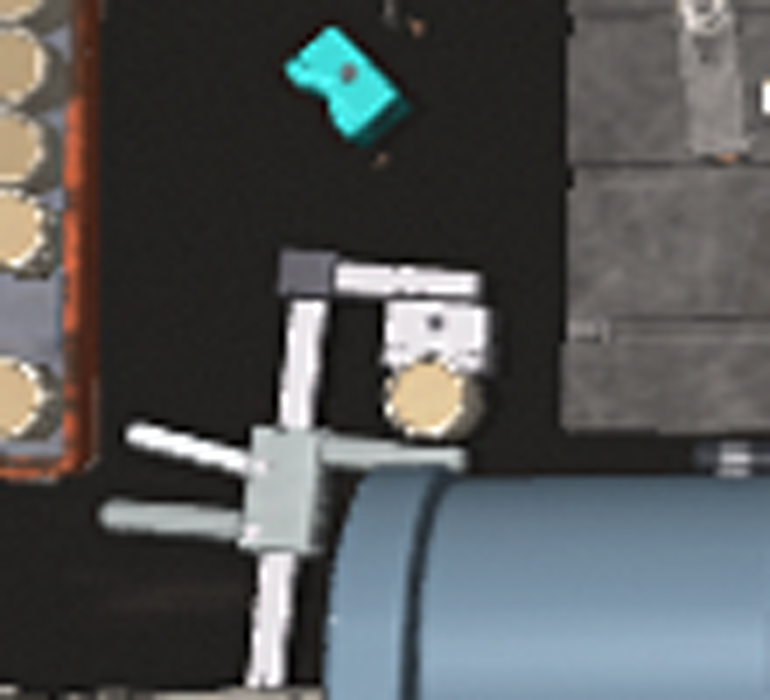

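View pics/s39c.png

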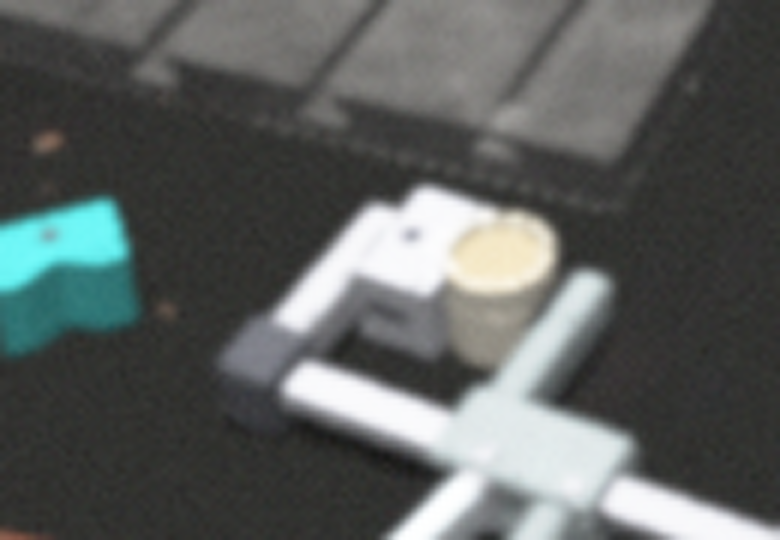

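View pics/t39b.png

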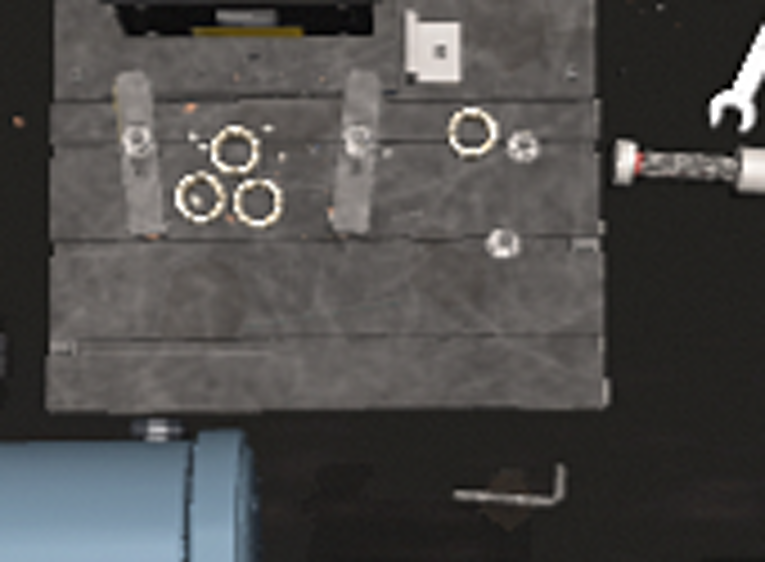

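```bash
python3 - <<'E'
from bench import ctrl
print(ctrl.hand_in())
E
```

```text
the job is handed in; nothing more can be done
None
```

The job is handed in at about 52 s on the robot's clock. The bush stands upright in the vee of the steel block. The bar clamp lies flat round the two and has been squeezed up and let go. The arm ended about 26 cm above the desk, touching nothing.

**What I did:** I stood the bush about 4 mm short of the vee and laid the clamp round bush and block. I squeezed seven times; the jaws met on the fifth, and the last two moved the bar less than about 0.5 mm. The block had turned about 5–7° against the far jaw. I pinched the block and the jaw tip together with the gripper to bring them flush, then squeezed twice more.

**What the last checks showed:**
- **Fit:** the far jaw and the back of the block are parallel to about 1°. The bush looks upright, in the vee and against the near jaw. I measured it within about 0.5 mm of the vee seat before the pinch, and judged it only by eye afterwards.
- **Bystanders:** the hex key and the plug gauge look unmoved. The brass rod was hidden behind the arm in the final top view; shortly before, the wrist camera showed it still lying near the front edge, but I did not measure its position.

**What did not fully check out:**
- **Grip after the pinch:** the two squeezes after it took up about 2 mm more on the bar. I did not look at each one separately, so the "under 1 mm" test is confirmed only for the squeezes before it.
- **Squeeze force:** this interface fixes the grip force at half of the maximum, so I could not set the 22–25 N. I limited the squeeze by finger opening instead.
- **Block position:** the block was dragged about 11 mm towards the front of the desk during the squeezing.
- **Clamp position:** by my measurement before the last squeezes, the bar's tail stuck out a few millimetres past the desk edge.

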